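Sieve the big beads out of the mixed tray with the slotted scoop

TASK

Pick up the slotted scoop and use it to scoop the three big blue beads out of the mixed tray, letting the small brass beads fall back through the slots, then tip the blue beads gently into the white dish from close above it, not from high up. All five brass beads stay in the tray; never touch a bead with the fingers, and leave the other things on the table alone. Finish with the scoop standing upright on its cork mat again, let go.

Things in the scene. Friction and masses are not known exactly. Their poses are not given: they have to be found in the camera images.
- scoop: Slotted scoop, loose, about 150 g: five bare-metal tines with slots between, a back wall, two low cheeks, an open front and a red upright handle at the back. Origin: centre of its underside; +x to the open front (tips at x = +45 mm, back wall's outside at x = -45 mm), y across, z up; 96 mm wide. Cheeks 28 mm high from the back to x = +13 mm; back wall 34 mm high. Starts standing on the mat.
- scoop_handle (a point): The point to grip on the scoop's red handle, 85 mm above the underside and 43 mm behind the scoop's origin. The handle is an upright post, 22 mm square with its faces along the scoop's x and y, from 40 to 104 mm above the underside.
- scoop_tip (a point): Foremost point of the scoop's middle tine, at its underside. Tines run along the scoop's x, 90 mm long, 4 mm wide and high, at y = -46, -23, 0, 23, 46 mm (slots 19 mm wide); over the last 20 mm their top slopes down to 2 mm.
- tray: Fixed plywood tray, outside 240 (its x) by 118 (its y) by 42 mm high, walls 5 mm, 230 by 108 mm inside; the scoop leaves 6 mm at each side. Origin: centre of its underside, on the table. A cardboard base board in it is its floor; its top lies 6 to 12 mm above the tray's underside, different each time and not measured: find it by touch.
- tray_end (a point): Middle of the top edge of the tray's +x end wall, on its inner face (115 mm from the tray's centre). All beads start in the half of the tray towards this end (bead centres at tray x = +28 to +100 mm); the other half is free and takes the scoop, front towards this end. Beads can wedge between tines and end wall: back off, or raise the front and push on.
- dish: Fixed round white ceramic dish, open on top, outside rim radius 85 mm, 46 mm high, sides sloping in to a smaller floor. Origin: centre of its underside, on the table.
- dish_in (a point): Centre of the dish's inner floor.
- mat: Fixed cork mat 160 (its x) by 140 (its y) by 4 mm thick, the scoop's place. Origin: centre of its underside, on the table.
- big0_center (a point): Centre of a big blue bead, a ball 30 mm across, 14 g. One of three to be moved to the dish; it rolls freely.
- big1_center (a point): Centre of a big blue bead, a ball 30 mm across, 14 g. One of three to be moved to the dish; it rolls freely.
- big2_center (a point): Centre of a big blue bead, a ball 30 mm across, 14 g. One of three to be moved to the dish; it rolls freely.
- small0_center (a point): Centre of a small brass bead, a ball 15 mm across, 15 g; stays in the tray. It passes the scoop's slots and rolls freely.
- small1_center (a point): Centre of a small brass bead, a ball 15 mm across, 15 g; stays in the tray. It passes the scoop's slots and rolls freely.
- small2_center (a point): Centre of a small brass bead, a ball 15 mm across, 15 g; stays in the tray. It passes the scoop's slots and rolls freely.
- small3_center (a point): Centre of a small brass bead, a ball 15 mm across, 15 g; stays in the tray. It passes the scoop's slots and rolls freely.
- small4_center (a point): Centre of a small brass bead, a ball 15 mm across, 15 g; stays in the tray. It passes the scoop's slots and rolls freely.
- paintpot: Bystander: yellow paint pot, 52 mm wide, 55 mm high, loose. Origin: centre of its underside.
- tape: Bystander: roll of paper tape lying flat, 80 mm across, 24 mm high, loose. Origin: centre of its underside.
- inkpot: Bystander: glass ink pot with black cap, 60 mm wide, 67 mm high, loose. Origin: centre of its underside.
There are look-alikes about, which are no part of the job. Of the things that look like the scoop, the smaller one is meant.

How it is judged:
By the outcome, as a careful person would: the job done as asked, in the order asked, and still so for the second after the job is handed in, with the robot touching nothing.
It also fails if it takes over 67 s, if anything falls off the work surface, if the arm or the gripper's body presses on something with over 40 N, if the wrist force passes 120 N, or if a joint passes its speed limit or range.

ROBOT

A 6-joint arm with a two-finger parallel gripper is mounted at the origin on the work surface. World frame = base frame: x ahead of the robot, y to its left, z up, the work surface at z = 0. Lengths are in m, angles in degrees, forces in N, time in s.
With the tool pointing down it reaches from about 0.3 to 0.75 m from the base axis. Payload 8.5 kg.
Tool frame: the origin (TCP) lies between the finger pads; the fingertips stand 17 mm ahead of it and the grasp point (between the pads) lies 2 mm behind it; z points along the fingers, y is the direction in which the jaws open and shut (so a half turn about z gives the same grasp; the last joint's range is limited). The gripper opens to 85 mm and grips with 20 to 120 N. Pads are 22 mm wide; open, the fingers measure 114 mm over their backs; the gripper's body (76 mm by 85 mm) begins 54 mm behind the grasp point. The pads swing forward as they close: fully open they stand 13 mm farther back than shut.
Start: joints at [53.784, 21.807, 74.336, -0, 83.858, -12.336], TCP at [0.223, 0.503, 0.218] pointing down, gripper open.
Joint ranges: [-178.18, 178.18], [-50.72, 133.34], [12.68, 142.11], [-81.47, 261.47], [9.98, 163.14], [-165.26, 165.26]. Speed limits (degrees/s): [136.94, 136.94, 180, 180, 180, 180].

INTERFACE

Orientations are given as a 3x3 rotation matrix whose columns are the frame's x, y, z axes.
In Python, from rig import readout, eyes, env gives the robot as it stands.
- The arm moves only by the tool arm_command, never from a script. Its argument "rows" is text: rows parted by semicolons, each of 7 numbers parted by spaces: the closure, from 0 (fully open) to 1 (shut), then the shift along the tool's x, y, z in mm, then the turn, a rotation vector about the tool's x, y, z in degrees. In form: grip dx dy dz rx ry rz; .... A call has 1 to 5 rows; each row shifts and turns the commanded pose from where the row before left it, along the tool's axes as they then stand; what a row does not reach is not made up. A row lasts 1/12 s, in which the tool goes at most 41.7 mm and 7.16 degrees, less where a joint would pass 70% of its speed; a pose out of reach is approached as far as the arm can. A call with a gripper value outside its range is refused whole. The fingers move at their own pace and stop on an object; "squeeze" is the grip in N (left out, the last holds). Time passes only in rows, so rows that do not move let the fingers close. It gives the time, the measured TCP pose, the force and the opening at its end, in the units of the state.
- readout.observe(): the state, without advancing time (a new reading comes with each control period).
- eyes.get_image(name): name is "scene" or "top"; returns the picture (420x560x3 uint8, red, green, blue); there is no depth.
- eyes.camera_model(name): a dict with "mtx" (3x3 intrinsics, pixels), "k1" (the pictures are not rectified: a ray, as slopes to the right and down, at radius r is drawn at 1 + k1 r^2 times it, then the intrinsics apply), "view" (4x4, takes a point from world to camera coordinates). Camera axes: x right, y up, looking along -z (the intrinsics and any distortion apply to the point x, -y, -z); pixel columns grow to the right and rows downward; lengths in m; the calibration is good to about 2 mm. A picture is of the moment at which its call begins. camera_model takes no time and is no camera call.
- env.close_job(): hands the job in, once; it reports no verdict.
The state is a dict: "time_s": time; "q": joint angles; "qvel": joint speeds; "joint_efforts": joint torques, N m; "position": TCP position; "tool_rot": TCP orientation; "ft_force": force on the tool from outside, world axes, zero at the start; "wrist_torque": the same for the moment, N m; "grip_width": finger opening in m.
Only numpy, scipy, OpenCV 4.12 (cv2) and the standard library are available. Lean on these libraries where they do the work, as an engineer would, in place of code of your own. Each camera call takes 0.05 s, during which the arm holds its last target. There are 200 camera calls.

## Working session

There is one attempt and no reset: what is moved stays moved. The work goes in short steps, Python scripts to look and compute and a tool call to move; the robot and the scene stay as the last step left them, time stands still between calls to the robot, and variables do not carry over. Pictures are saved under pics/ and viewed, about 8 in all and at most 12, crops included, and the job is handed in when it is done.

Besides the shell and the picture viewer there is one more tool, called after "Call:" by a JSON object that holds its "name" and its "arguments". arm_command: Moves the arm, as the interface text tells. Its arguments: {"type":"object","properties":{"rows":{"type":"string"},"squeeze":{"type":"number"}},"required":["rows"]}

```bash
ls; mkdir -p pics
python3 - <<'E'
from rig import readout,eyes,env
import cv2,numpy as np
for n in("scene","top"):
    im=eyes.get_image(n); cv2.imwrite(f"pics/{n}0.png",im[...,::-1]); 
    m=eyes.camera_model(n); print(n,np.round(m["mtx"],1).tolist(),m["k1"],np.round(m["view"],3).tolist())
print(readout.observe())
E
```

```text
pics
scene [[403.3, 0.0, 277.6], [0.0, 403.3, 208.4], [0.0, 0.0, 1.0]] -0.026054567454105327 [[-0.494, 0.87, -0.015, 0.175], [-0.657, -0.361, 0.661, 0.336], [0.569, 0.337, 0.75, -1.321], [0.0, 0.0, 0.0, 1.0]]
top [[426.4, 0.0, 275.2], [0.0, 426.4, 207.4], [0.0, 0.0, 1.0]] -0.04252158813711763 [[0.009, -1.0, -0.006, 0.1], [0.993, 0.008, 0.114, -0.582], [-0.114, -0.007, 0.993, -0.969], [0.0, 0.0, 0.0, 1.0]]
{'time_s': 0.1, 'q': array([ 5.37842325e+01,  2.18390924e+01,  7.43795758e+01, -1.28671649e-06,
        8.38595679e+01, -1.23359748e+01]), 'qvel': array([-0.02741661, -0.11154094, -0.18895992, -0.07561722,  0.01735286,
        0.10839053]), 'joint_efforts': array([ 2.58858927e-03, -4.49225700e+01, -2.31658351e+01, -2.53485205e-04,
        3.63535015e-03,  1.43960688e-05]), 'position': array([0.2224821 , 0.50268131, 0.21756006]), 'tool_rot': array([[-9.14396668e-01,  4.04818579e-01, -8.06743174e-04],
       [ 4.04819278e-01,  9.14396051e-01, -1.10167632e-03],
       [ 2.91703730e-04, -1.33395435e-03, -9.99999068e-01]]), 'ft_force': array([ 0.26140913, -0.31342242, -0.33206898]), 'wrist_torque': array([ 0.01242055, -0.03626633,  0.04617816]), 'grip_width': 0.08510905610754987}
```

View pics/top0.png

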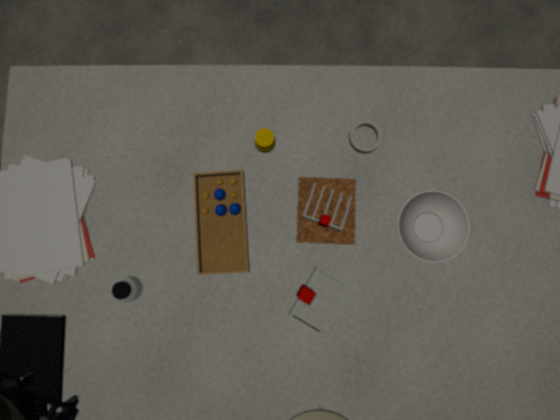

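View pics/scene0.png

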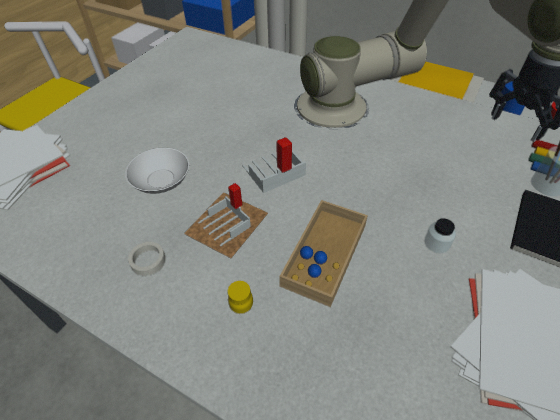

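The top view shows the small scoop on the mat (about 325,208, handle 326,220, front up the image), the tray (195–248, 170–273) with beads in its upper half, the dish (434,226) and the larger decoy scoop (315,295). Next I measure these.

```bash
cat > h.py <<'E'
import cv2,numpy as np
from rig import readout,eyes,env
def cam(n):
    m=eyes.camera_model(n);K=np.array(m["mtx"]);V=np.array(m["view"]);return K,m["k1"],V
def ray(n,uv,z):
    K,k1,V=cam(n);uv=np.atleast_2d(np.array(uv,float))
    p=cv2.undistortPoints(uv[:,None],K,np.array([k1,0,0,0.]))[:,0]
    d=np.c_[p[:,0],-p[:,1],-np.ones(len(p))]@V[:3,:3]
    c=-V[:3,:3].T@V[:3,3];return (c+d*((z-c[2])/d[:,2])[:,None])
def proj(n,P):
    K,k1,V=cam(n);P=np.atleast_2d(P);c=P@V[:3,:3].T+V[:3,3];s=np.c_[c[:,0],-c[:,1]]/-c[:,2:3]
    s=s*(1+k1*(s**2).sum(1,keepdims=True));return s*[K[0,0],K[1,1]]+K[:2,2]
def blobs(m,amin=8):
    n,l,s,c=cv2.connectedComponentsWithStats(m.astype(np.uint8));return [(s[i,4],c[i],l==i) for i in range(1,n) if s[i,4]>=amin]
E
python3 - <<'E'
from h import *
im=cv2.cvtColor(cv2.imread("pics/top0.png"),cv2.COLOR_BGR2HSV);H,S,V=[im[...,i].astype(int) for i in range(3)]
def show(t,m,z,a=8,rect=False):
    for A,c,l in blobs(m,a):
        print(t,A,c.round(1),ray("top",c,z).round(4)[0,:2],end=" ")
        if rect:
            r=cv2.minAreaRect(np.argwhere(l)[:,::-1].astype(np.float32));b=ray("top",cv2.boxPoints(r),z)[:,:2];print(b.round(4).tolist(),end='')
        print()
show("blue",(H>100)&(H<130)&(S>150)&(V>60),.024)
show("red",((H<6)|(H>174))&(S>180)&(V>90),.108,20,True)
wood=(H>8)&(H<22)&(S>70)
wood=cv2.morphologyEx(wood.astype(np.uint8),cv2.MORPH_CLOSE,np.ones((9,9)))
show("wood@0.042",wood,.042,1500,True);show("wood@.004",wood,.004,1500,True)
show("brass",(H>18)&(H<30)&(S>170)&(V>90),.016,3)
big=cv2.imread("pics/top0.png")[165:280,190:475]
cv2.imwrite("pics/c0.png",cv2.convertScaleAbs(cv2.resize(big,None,fx=2.8,fy=2.8,interpolation=cv2.INTER_CUBIC),alpha=1.3))
E
```

```text
blue 71 [218.8 193.7] [0.6136 0.24  ] 
blue 75 [219.9 209.5] [0.5758 0.2364] 
blue 75 [233.9 208.4] [0.5787 0.2033] 
red 116 [544.1 181. ] [ 0.6363 -0.4922] [[0.6074, -0.4727], [0.6912, -0.5067], [0.6844, -0.5277], [0.6007, -0.4935]]
red 81 [325.  219.3] [ 0.5472 -0.0036] [[0.5412, 0.0094], [0.5595, 0.0033], [0.5533, -0.0156], [0.535, -0.0094]]
red 81 [ 87.9 242.2] [0.4923 0.5121] [[0.5339, 0.5268], [0.5354, 0.52], [0.463, 0.4994], [0.4615, 0.5061]]
red 169 [306.2 295. ] [0.3852 0.037 ] [[0.3809, 0.056], [0.4039, 0.0421], [0.3898, 0.018], [0.3668, 0.0318]]
wood@0.042 4972 [220.  223.2] [0.5416 0.233 ] [[0.6614, 0.3036], [0.6692, 0.1819], [0.4304, 0.1646], [0.4226, 0.283]]
wood@0.042 3695 [326.  210.1] [ 0.5745 -0.0132] [[0.4988, 0.0558], [0.6531, 0.0518], [0.6502, -0.084], [0.496, -0.0776]]
wood@0.042 2055 [ 22.5 390.6] [0.1543 0.6775] [[0.0893, 0.7274], [0.2367, 0.736], [0.2407, 0.5914], [0.0946, 0.5844]]
wood@.004 4972 [220.  223.2] [0.5445 0.2382] [[0.6689, 0.3115], [0.677, 0.1851], [0.429, 0.1671], [0.4209, 0.2902]]
wood@.004 3695 [326.  210.1] [ 0.5786 -0.0175] [[0.5, 0.0542], [0.6603, 0.0501], [0.6573, -0.091], [0.4971, -0.0844]]
wood@.004 2055 [ 22.5 390.6] [0.1423 0.6998] [[0.0748, 0.7516], [0.2278, 0.7605], [0.232, 0.6104], [0.0802, 0.6031]]
brass 271 [264.  137.4] [0.7544 0.1341] 
brass 21 [218.8 181. ] [0.6456 0.2419] 
brass 21 [232.2 181. ] [0.6461 0.2096] 
brass 21 [205. 195.] [0.6113 0.2744] 
brass 21 [232.9 194.4] [0.6132 0.2072] 
brass 20 [204.6 210.4] [0.5739 0.2742]
```

View pics/c0.png

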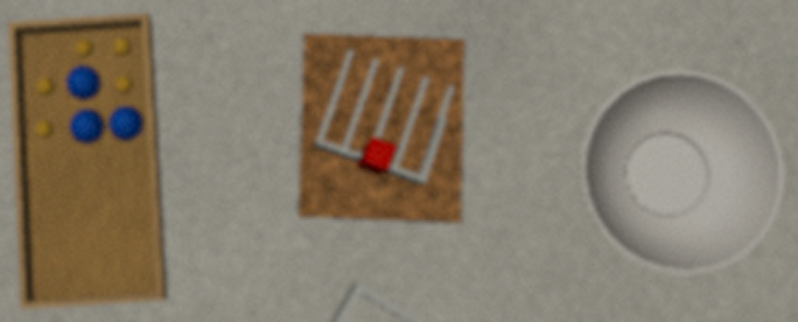

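Run:
```python
from h import *
f=lambda a:np.array(a,float)/2.8+[190,165]-0.3
t=ray("top",f([(10,24),(149,15),(164,298),(24,306)]),.042)[:,:2];print("tray",t.round(4).tolist(),t.mean(0))
for i,j in((3,0),(2,1)):d=t[j]-t[i];print(np.degrees(np.arctan2(d[1],d[0])),np.hypot(*d))
d=t[0]-t[1];print(np.degrees(np.arctan2(-d[0],d[1])),np.hypot(*d))
s=ray("top",f([(350,52),(376,61),(401,70),(426,79),(451,88)]),.006)[:,:2];print("tips",s.round(4).tolist())
d=s[0]-s[4];print(np.degrees(np.arctan2(-d[0],d[1])),np.hypot(*d))
b=ray("top",f([(320,143),(420,180)]),.036)[:,:2];print("back",b.round(4).tolist(),np.degrees(np.arctan2(-(b[0]-b[1])[0],(b[0]-b[1])[1])))
print("dish",ray("top",f([(684,170)]),.046)[0],ray("top",f([(667,174)]),.006)[0])
print("mat",ray("top",f([(303,36),(464,39),(462,220),(299,215)]),.004)[:,:2].round(4).tolist())
K,k,V=cam("top");print("cam",-V[:3,:3].T@V[:3,3])
im=cv2.cvtColor(cv2.imread("pics/scene0.png"),cv2.COLOR_BGR2HSV);H,S,V=[im[...,i].astype(int) for i in range(3)]
m=((H<6)|(H>174))&(S>150)&(V>90)
for A,c,l in blobs(m,30): print(A,c.round(1),ray("scene",c,.076)[0].round(4))
```

```text
tray [[0.6592, 0.2991], [0.6677, 0.182], [0.432, 0.1655], [0.4243, 0.2804]] [0.54578551 0.23173808]
4.5603627931771795 0.23563367761433454
3.999767560918506 0.23622956056040123
4.168181258435895 0.11745361248588815
tips [[0.6438, 0.0098], [0.636, -0.0127], [0.6283, -0.0344], [0.6206, -0.056], [0.613, -0.0776]]
-19.411329793870415 0.09268877011263647
back [[0.5613, 0.0376], [0.5311, -0.0458]] -19.942021634299817
dish [ 0.54040118 -0.26354601  0.046     ] [ 0.53984763 -0.26336611  0.006     ]
mat [[0.6579, 0.0506], [0.6565, -0.0898], [0.4991, -0.0862], [0.5023, 0.0535]]
cam [0.46643442 0.09808595 1.02925082]
330 [285.6 153.4] [0.3553 0.0259 0.076 ]
95 [543.7 144.1] [-0.0091  0.6118  0.076 ]
136 [ 50.4 165.6] [ 0.6873 -0.4873  0.076 ]
37 [ 44.1 177.8] [ 0.7262 -0.4644  0.076 ]
186 [236.  194.7] [ 0.5418 -0.0059  0.076 ]
155 [473.5 295.1] [0.5439 0.5431 0.076 ]
120 [501.5 403.8] [0.7235 0.6264 0.076 ]
```

```bash
cat >> h.py <<'E'
from scipy.spatial.transform import Rotation as Ro
def Rt(yaw,pitch=0):
    """tool pose when scoop has yaw, pitch (+ = front up), deg; tool y=scoop x, tool x=scoop y"""
    B=np.array([[0,1,0],[1,0,0],[0,0,-1.]])
    return Ro.from_euler('z',yaw,degrees=True)*Ro.from_euler('y',-pitch,degrees=True)*Ro.from_matrix(B)
def plan(p1,R1,n,grip,start=None):
    o=readout.observe();p0,R0=start or (o["position"],Ro.from_matrix(o["tool_rot"]))
    p1=np.array(p1,float);w=(R0.inv()*R1).as_rotvec();rows=[]
    for i in range(n):
        Ri=R0*Ro.from_rotvec(w*i/n);d=Ri.inv().apply((p1-p0)/n)*1000;r=np.degrees(w/n)
        rows.append(f"{grip} "+" ".join(f"{x:.1f}" for x in d)+" "+" ".join(f"{x:.2f}" for x in r))
    for i in range(0,n,5):print("; ".join(rows[i:i+5]))
    print("--");return p1,R1
E
python3 -c "
from h import *
plan((.545,-.004,.19),Rt(-19.5),20,0)"
```

```text
0 -25.0 -16.6 1.4 -0.00 0.00 4.28; 0 -26.2 -14.7 1.4 -0.00 0.00 4.28; 0 -27.2 -12.7 1.4 -0.00 0.00 4.28; 0 -28.1 -10.7 1.4 -0.00 0.00 4.28; 0 -28.8 -8.5 1.4 -0.00 0.00 4.28
0 -29.3 -6.4 1.4 -0.00 0.00 4.28; 0 -29.7 -4.2 1.4 -0.00 0.00 4.28; 0 -30.0 -1.9 1.4 -0.00 0.00 4.28; 0 -30.0 0.3 1.4 -0.00 0.00 4.28; 0 -29.9 2.6 1.4 -0.00 0.00 4.28
0 -29.6 4.8 1.4 -0.00 0.00 4.28; 0 -29.2 7.0 1.4 -0.00 0.00 4.28; 0 -28.6 9.1 1.4 -0.00 0.00 4.28; 0 -27.8 11.3 1.4 -0.00 0.00 4.28; 0 -26.9 13.3 1.4 -0.00 0.00 4.28
0 -25.9 15.3 1.4 -0.00 0.00 4.28; 0 -24.6 17.2 1.4 -0.00 0.00 4.28; 0 -23.3 19.0 1.4 -0.00 0.00 4.28; 0 -21.8 20.6 1.4 -0.00 0.00 4.28; 0 -20.2 22.2 1.4 -0.00 0.00 4.28
--
```

Call:
{"name": "arm_command", "arguments": {"rows": "0 -25 -16.6 1.4 0 0 4.28; 0 -26.2 -14.7 1.4 0 0 4.28; 0 -27.2 -12.7 1.4 0 0 4.28; 0 -28.1 -10.7 1.4 0 0 4.28; 0 -28.8 -8.5 1.4 0 0 4.28"}}

```text
time_s: 0.52
position: [0.3037, 0.3749, 0.2108]
tool_rot: [[-0.701, 0.713, -0.001], [0.713, 0.701, -0.0], [0.0, -0.001, -1.0]]
ft_force: [0.5, -0.6, -0.6]
grip_width: 0.0854
```

Call:
{"name": "arm_command", "arguments": {"rows": "0 -29.3 -6.4 1.4 0 0 4.28; 0 -29.7 -4.2 1.4 0 0 4.28; 0 -30 -1.9 1.4 0 0 4.28; 0 -30 0.3 1.4 0 0 4.28; 0 -29.9 2.6 1.4 0 0 4.28"}}

```text
time_s: 0.93
position: [0.3843, 0.2483, 0.2039]
tool_rot: [[-0.393, 0.92, -0.0], [0.92, 0.393, -0.0], [0.0, -0.0, -1.0]]
ft_force: [0.0, 0.8, -0.6]
grip_width: 0.0854
```

Call:
{"name": "arm_command", "arguments": {"rows": "0 -29.6 4.8 1.4 0 0 4.28; 0 -29.2 7 1.4 0 0 4.28; 0 -28.6 9.1 1.4 0 0 4.28; 0 -27.8 11.3 1.4 0 0 4.28; 0 -26.9 13.3 1.4 0 0 4.28"}}

```text
time_s: 1.35
position: [0.465, 0.1217, 0.1968]
tool_rot: [[-0.03, 1.0, -0.001], [1.0, 0.03, 0.0], [0.0, -0.001, -1.0]]
ft_force: [0.5, 0.7, -0.1]
grip_width: 0.0857
```

Call:
{"name": "arm_command", "arguments": {"rows": "0 -25.9 15.3 1.4 0 0 4.28; 0 -24.6 17.2 1.4 0 0 4.28; 0 -23.3 19 1.4 0 0 4.28; 0 -21.8 20.6 1.4 0 0 4.28; 0 -20.2 22.2 1.4 0 0 4.28"}}

```text
time_s: 1.77
position: [0.5457, -0.0049, 0.1897]
tool_rot: [[0.337, 0.941, -0.001], [0.941, -0.337, 0.0], [-0.0, -0.001, -1.0]]
ft_force: [-0.3, 0.5, -0.4]
grip_width: 0.0852
```

```bash
python3 -c "
from h import *
im=eyes.get_image('scene');o=readout.observe();print(o['q'].round(1),o['position'].round(4),o['tool_rot'].round(3).tolist())
cv2.imwrite('pics/s1.png',cv2.resize(im[120:270,150:350,::-1],None,fx=3.5,fy=3.5))
plan((.545,-.004,.087),Rt(-19.5),8,0)"
```

```text
[-13.3  22.9  77.5  -0.1  79.5   6.9] [ 0.5482 -0.009   0.1891] [[0.344, 0.939, 0.0], [0.939, -0.344, -0.002], [-0.001, 0.001, -1.0]]
0 0.5 -0.6 12.8 0.01 0.01 -0.08; 0 0.5 -0.6 12.8 0.01 0.01 -0.08; 0 0.5 -0.6 12.8 0.01 0.01 -0.08; 0 0.5 -0.6 12.8 0.01 0.01 -0.08; 0 0.5 -0.6 12.8 0.01 0.01 -0.08
0 0.5 -0.6 12.8 0.01 0.01 -0.08; 0 0.5 -0.6 12.8 0.01 0.01 -0.08; 0 0.5 -0.6 12.8 0.01 0.01 -0.08
--
```

View pics/s1.png

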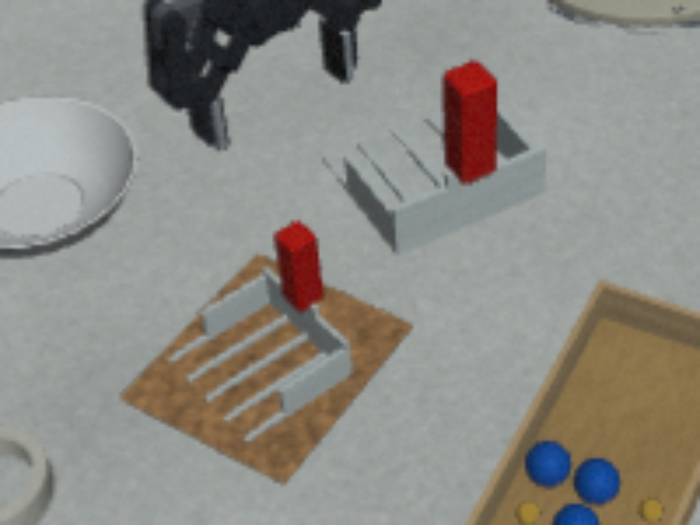

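The gripper is above the small scoop's handle with its jaws along the scoop's x. Lowering now.

Call:
{"name": "arm_command", "arguments": {"rows": "0 0 0 20 0 0 0; 0 0 0 25 0 0 0; 0 0 0 25 0 0 0; 0 0 0 20 0 0 0; 0 0 0 12 0 0 0"}}

```text
time_s: 2.23
position: [0.5441, -0.0031, 0.0856]
tool_rot: [[0.333, 0.943, -0.004], [0.943, -0.333, 0.001], [-0.0, -0.004, -1.0]]
ft_force: [-0.0, -0.3, 0.0]
grip_width: 0.0854
```

Call:
{"name": "arm_command", "arguments": {"rows": "0 0 0 0 0 0 0; 0 0 0 0 0 0 0"}}

```text
time_s: 2.4
position: [0.5451, -0.0033, 0.0879]
tool_rot: [[0.333, 0.943, -0.001], [0.943, -0.333, 0.0], [-0.0, -0.001, -1.0]]
ft_force: [0.1, -0.5, -0.6]
grip_width: 0.0854
```

```bash
python3 -c "
from h import *
plan((.545,-.004,.087),Rt(-19.5),1,0)"
```

```text
0 -0.7 0.1 0.9 -0.07 0.01 0.04
--
```

Call:
{"name": "arm_command", "arguments": {"rows": "1 -0.5 0 0 0 0 0; 1 0 0 0 0 0 0; 1 0 0 0 0 0 0; 1 0 0 0 0 0 0; 1 0 0 0 0 0 0", "squeeze": 80}}

```text
time_s: 2.82
position: [0.5453, -0.004, 0.0886]
tool_rot: [[0.333, 0.943, 0.001], [0.943, -0.333, -0.0], [0.0, 0.001, -1.0]]
ft_force: [-0.0, 0.0, -0.5]
grip_width: 0.0256
```

Call:
{"name": "arm_command", "arguments": {"rows": "1 0 0 0 0 0 0; 1 0 0 0 0 0 0; 1 0 0 0 0 0 0; 1 0 0 0 0 0 0; 1 0 0 0 0 0 0"}}

```text
time_s: 3.23
position: [0.5456, -0.0041, 0.0889]
tool_rot: [[0.333, 0.943, 0.001], [0.943, -0.333, -0.0], [0.0, 0.002, -1.0]]
ft_force: [-0.4, 0.5, 5.4]
grip_width: 0.0191
```

```bash
python3 -c "
from h import *
o=readout.observe();print(o['q'].round(1),o['position'].round(4),o['tool_rot'].round(3).tolist(),o['grip_width'])"
```

```text
[-12.9  28.7  86.3  -0.   64.9   6.6] [ 0.5456 -0.0041  0.0889] [[0.333, 0.943, 0.001], [0.943, -0.333, -0.0], [0.0, 0.002, -1.0]] 0.019081549847052976
```

```bash
cat >> h.py <<'E'
TC=np.array([.5458,.2320]);TY=4.2
def tr(x,y=0):
    a=np.radians(TY);return TC+np.array([x*np.cos(a)-y*np.sin(a),x*np.sin(a)+y*np.cos(a)])
def tray(p):
    a=np.radians(TY);d=np.atleast_2d(p)[:,:2]-TC;return np.c_[d@[np.cos(a),np.sin(a)],d@[-np.sin(a),np.cos(a)]]
E
python3 -c "
from h import *
s=plan((.5456,-.0041,.185),Rt(-19.5),4,1)
plan((*tr(-.088),.150),Rt(TY),10,1,s)
print(tray([(.6136,.24),(.5758,.2364),(.5787,.2033),(.6456,.2419),(.6461,.2096),(.6113,.2744),(.6132,.2072),(.5739,.2742)]).round(4))
"
```

```text
1 -0.0 0.0 -24.0 0.02 -0.00 0.01; 1 -0.0 0.0 -24.0 0.02 -0.00 0.01; 1 -0.0 0.0 -24.0 0.02 -0.00 0.01; 1 -0.0 0.0 -24.0 0.02 -0.00 0.01
--
1 18.7 -15.9 3.5 0.00 0.00 -2.37; 1 19.4 -15.1 3.5 0.00 0.00 -2.37; 1 20.0 -14.3 3.5 0.00 0.00 -2.37; 1 20.6 -13.5 3.5 0.00 0.00 -2.37; 1 21.1 -12.6 3.5 0.00 0.00 -2.37
1 21.6 -11.7 3.5 0.00 0.00 -2.37; 1 22.1 -10.8 3.5 0.00 0.00 -2.37; 1 22.5 -9.9 3.5 0.00 0.00 -2.37; 1 22.9 -9.0 3.5 0.00 0.00 -2.37; 1 23.2 -8.0 3.5 0.00 0.00 -2.37
--
[[ 0.0682  0.003 ]
 [ 0.0302  0.0022]
 [ 0.0307 -0.031 ]
 [ 0.1003  0.0026]
 [ 0.0984 -0.0297]
 [ 0.0684  0.0375]
 [ 0.0654 -0.0297]
 [ 0.0311  0.04  ]]
```

Call:
{"name": "arm_command", "arguments": {"rows": "1 0 0 -15 0 0 0; 1 0 0 -27 0 0 0; 1 0 0 -27 0 0 0; 1 0 0 -27 0 0 0; 1 0 0 0 0 0 0"}}

```text
time_s: 3.65
position: [0.547, -0.0043, 0.189]
tool_rot: [[0.333, 0.943, 0.008], [0.943, -0.333, -0.002], [0.001, 0.009, -1.0]]
ft_force: [0.2, -0.0, -0.5]
grip_width: 0.0191
```

Call:
{"name": "arm_command", "arguments": {"rows": "1 18.7 -15.9 3.5 0 0 -2.37; 1 19.4 -15.1 3.5 0 0 -2.37; 1 20 -14.3 3.5 0 0 -2.37; 1 20.6 -13.5 3.5 0 0 -2.37; 1 21.1 -12.6 3.5 0 0 -2.37"}}

```text
time_s: 4.07
position: [0.5005, 0.1119, 0.1658]
tool_rot: [[0.131, 0.991, -0.001], [0.991, -0.131, 0.0], [-0.0, -0.001, -1.0]]
ft_force: [1.1, 0.7, -2.0]
grip_width: 0.019
```

Call:
{"name": "arm_command", "arguments": {"rows": "1 21.6 -11.7 3.5 0 0 -2.37; 1 22.1 -10.8 3.5 0 0 -2.37; 1 22.5 -9.9 3.5 0 0 -2.37; 1 22.9 -9 3.5 0 0 -2.37; 1 23.2 -8 3.5 0 0 -2.37"}}

```text
time_s: 4.48
position: [0.4567, 0.2267, 0.1483]
tool_rot: [[-0.076, 0.997, -0.001], [0.997, 0.076, -0.0], [-0.0, -0.001, -1.0]]
ft_force: [-0.1, -0.3, -1.1]
grip_width: 0.0188
```

Call:
{"name": "arm_command", "arguments": {"rows": "1 0 0 0 0 0 0; 1 0 0 0 0 0 0; 1 0 0 0 0 0 0"}}

```text
time_s: 4.73
position: [0.4578, 0.2253, 0.1488]
tool_rot: [[-0.073, 0.997, -0.0], [0.997, 0.073, -0.0], [-0.0, -0.0, -1.0]]
ft_force: [-0.2, 0.4, -1.3]
grip_width: 0.0189
```

```bash
python3 -c "
from h import *
im=eyes.get_image('top');im2=eyes.get_image('scene');o=readout.observe();print(o['q'].round(1),o['position'].round(4),o['tool_rot'].round(3).tolist(),o['grip_width'],o['ft_force'],o['wrist_torque'])
a=cv2.resize(im[160:290,180:300,::-1],None,fx=4,fy=4,interpolation=cv2.INTER_CUBIC)
b=cv2.resize(im2[180:320,260:390,::-1],None,fx=2.4,fy=2.4);b=cv2.copyMakeBorder(b,0,a.shape[0]-b.shape[0],0,0,0)
cv2.imwrite('pics/t2.png',np.hstack([a,b]));cv2.imwrite('pics/t2full.png',im[...,::-1]);cv2.imwrite('pics/s2full.png',im2[...,::-1])
"
```

```text
[12.8 21.6 87.1 -0.  71.3  8.7] [0.4581 0.225  0.149 ] [[-0.072, 0.997, -0.0], [0.997, 0.072, -0.0], [-0.0, -0.0, -1.0]] 0.01847562337256584 [-0.96203839  0.1074286  -2.13601622] [0.04302905 0.02848283 0.00353126]
```

View pics/t2.png

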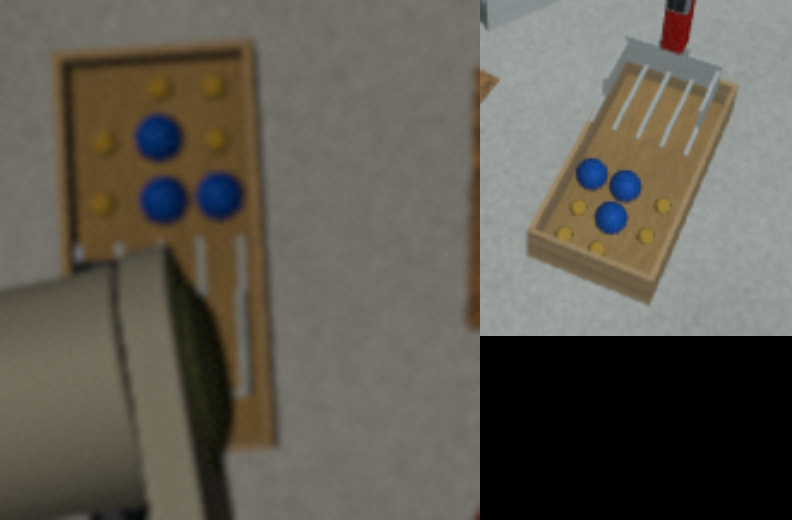

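```bash
python3 -c "
from h import *
f=lambda a:np.array(a,float)/4+[180,160]-.4
t=tray(ray('top',f([(79,247),(119,245),(160,240),(200,238),(240,237)]),.067));print(t.round(4))
t=tray(ray('top',f([(200,238),(206,296),(240,237),(248,390)]),.067));print(t.round(4))
c=tray(ray('top',f([(53,53),(252,42),(276,446),(70,272)]),.042));print(c.round(4))
plan((*tr(-.088),.112),Rt(TY),4,1)
"
```

```text
[[ 0.001   0.0447]
 [ 0.0007  0.0219]
 [ 0.0021 -0.0014]
 [ 0.0017 -0.0242]
 [ 0.0008 -0.0469]]
[[ 0.0017 -0.0242]
 [-0.0313 -0.0258]
 [ 0.0008 -0.0469]
 [-0.0855 -0.0466]]
[[ 0.119   0.0596]
 [ 0.1178 -0.0581]
 [-0.1183 -0.0588]
 [-0.0108  0.0551]]
1 0.2 0.0 9.3 -0.00 0.00 -0.02; 1 0.1 0.0 9.3 -0.00 0.00 -0.02; 1 0.1 0.0 9.3 -0.00 0.00 -0.02; 1 0.1 0.0 9.3 -0.00 0.00 -0.02
--
```

Call:
{"name": "arm_command", "arguments": {"rows": "1 1.5 0 10 0 0 0; 1 0 0 12 0 0 0; 1 0 0 12 0 0 0; 1 0 0 10 0 0 0; 1 0 0 0 0 0 0"}}

```text
time_s: 5.25
position: [0.4571, 0.2262, 0.1035]
tool_rot: [[-0.072, 0.997, -0.003], [0.997, 0.072, -0.001], [-0.001, -0.003, -1.0]]
ft_force: [0.1, -0.6, -0.7]
grip_width: 0.0187
```

Call:
{"name": "arm_command", "arguments": {"rows": "1 0 0 0 0 0 0; 1 0 0 2 0 0 0; 1 0 0 1 0 0 0; 1 0 0 1 0 0 0; 1 0 0 0 0 0 0"}}

```text
time_s: 5.67
position: [0.4576, 0.2272, 0.1013]
tool_rot: [[-0.073, 0.997, 0.0], [0.997, 0.073, 0.0], [0.0, 0.0, -1.0]]
ft_force: [-0.6, -0.3, -1.4]
grip_width: 0.019
```

Call:
{"name": "arm_command", "arguments": {"rows": "1 0 0 1 0 0 0; 1 0 0 1 0 0 0; 1 0 0 0 0 0 0"}}

```text
time_s: 5.92
position: [0.4575, 0.2273, 0.099]
tool_rot: [[-0.074, 0.997, -0.0], [0.997, 0.074, -0.0], [-0.0, -0.0, -1.0]]
ft_force: [0.3, 0.6, -1.4]
grip_width: 0.0191
```

Call:
{"name": "arm_command", "arguments": {"rows": "1 0 0 1 0 0 0; 1 0 0 1 0 0 0; 1 0 0 0 0 0 0"}}

```text
time_s: 6.17
position: [0.4575, 0.2273, 0.0969]
tool_rot: [[-0.074, 0.997, -0.0], [0.997, 0.074, -0.0], [-0.0, -0.0, -1.0]]
ft_force: [-0.1, 0.3, -1.3]
grip_width: 0.0191
```

Call:
{"name": "arm_command", "arguments": {"rows": "1 0 0 1 0 0 0; 1 0 0 0 0 0 0; 1 0 0 0 0 0 0"}}

```text
time_s: 6.42
position: [0.4576, 0.2273, 0.0962]
tool_rot: [[-0.074, 0.997, 0.0], [0.997, 0.074, 0.0], [0.0, 0.0, -1.0]]
ft_force: [0.2, 0.9, -1.2]
grip_width: 0.0189
```

Call:
{"name": "arm_command", "arguments": {"rows": "1 0 0 1 0 0 0; 1 0 0 0 0 0 0; 1 0 0 0 0 0 0"}}

```text
time_s: 6.67
position: [0.4581, 0.2274, 0.0961]
tool_rot: [[-0.074, 0.997, 0.002], [0.997, 0.074, 0.0], [0.0, 0.002, -1.0]]
ft_force: [-1.5, 0.2, 7.7]
grip_width: 0.0188
```

Call:
{"name": "arm_command", "arguments": {"rows": "1 0 0 -1.3 0 0 0; 1 0 4 0 0 0 0; 1 0 6 0 0 0 0; 1 0 6 0 0 0 0; 1 0 6 0 0 0 0"}}

```text
time_s: 7.08
position: [0.4803, 0.2289, 0.0962]
tool_rot: [[-0.073, 0.997, -0.0], [0.997, 0.073, -0.0], [-0.0, -0.0, -1.0]]
ft_force: [-1.1, -1.4, -1.0]
grip_width: 0.0189
```

Call:
{"name": "arm_command", "arguments": {"rows": "1 0 6 0 0 0 0; 1 0 6 0 0 0 0; 1 0 6 0 0 0 0; 1 0 6 0 0 0 0; 1 0 6 0 0 0 0"}}

```text
time_s: 7.5
position: [0.51, 0.2311, 0.0963]
tool_rot: [[-0.074, 0.997, -0.0], [0.997, 0.074, -0.0], [-0.0, -0.0, -1.0]]
ft_force: [-0.3, 0.7, -0.9]
grip_width: 0.0187
```

Call:
{"name": "arm_command", "arguments": {"rows": "1 0 6 0 0 0 0; 1 0 6 0 0 0 0; 1 0 6 0 0 0 0; 1 0 0 0 0 0 0"}}

```text
time_s: 7.83
position: [0.5286, 0.2324, 0.0964]
tool_rot: [[-0.073, 0.997, 0.001], [0.997, 0.073, 0.0], [0.0, 0.001, -1.0]]
ft_force: [0.4, -0.2, -1.1]
grip_width: 0.0189
```

```bash
cat > look.py <<'E'
import sys
from h import *
im=eyes.get_image('top');im2=eyes.get_image('scene');o=readout.observe()
print(o['q'].round(1),o['position'].round(4),o['ft_force'].round(1),tray(o['position']).round(4))
a=cv2.resize(im[160:290,180:300,::-1],None,fx=3.2,fy=3.2,interpolation=cv2.INTER_CUBIC)
b=cv2.resize(im2[180:320,260:390,::-1],None,fx=3,fy=3,interpolation=cv2.INTER_CUBIC);b=cv2.copyMakeBorder(b,0,max(0,a.shape[0]-b.shape[0]),0,0,0)
a=cv2.copyMakeBorder(a,0,max(0,b.shape[0]-a.shape[0]),0,0,0)
cv2.imwrite(sys.argv[1],cv2.convertScaleAbs(np.hstack([a,b]),alpha=1.3))
E
python3 look.py pics/t3.png
```

```text
[12.  30.9 80.6  0.  68.6  7.8] [0.5274 0.2324 0.0963] [-1.  -0.6 -2.2] [[-0.0183  0.0018]]
```

View pics/t3.png

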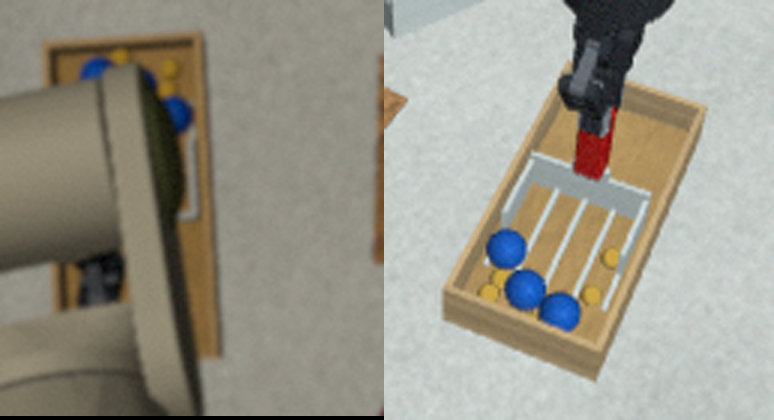

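The scene view (right half) shows the scoop in the tray, one blue bead already over the tines at (507,248), the others at the end wall, and brass in the slots. I'll push on.

Call:
{"name": "arm_command", "arguments": {"rows": "1 0 4 0 0 0 0; 1 0 5 0 0 0 0; 1 0 5 0 0 0 0; 1 0 4 0 0 0 0; 1 0 0 0 0 0 0"}}

```text
time_s: 8.35
position: [0.5462, 0.2337, 0.0964]
tool_rot: [[-0.073, 0.997, 0.001], [0.997, 0.073, 0.0], [0.0, 0.001, -1.0]]
ft_force: [-0.2, -0.0, -1.1]
grip_width: 0.0191
```

Call:
{"name": "arm_command", "arguments": {"rows": "1 0 4 0 0 0 0; 1 0 4 0 0 0 0; 1 0 3 0 0 0 0; 1 0 0 0 0 0 0"}}

```text
time_s: 8.68
position: [0.557, 0.2346, 0.0964]
tool_rot: [[-0.073, 0.997, 0.001], [0.997, 0.073, 0.0], [0.0, 0.001, -1.0]]
ft_force: [-0.6, 0.1, -1.0]
grip_width: 0.019
```

Call:
{"name": "arm_command", "arguments": {"rows": "1 0 3 0 0 0 0; 1 0 3 0 0 0 0; 1 0 3 0 0 0 0; 1 0 0 0 0 0 0"}}

```text
time_s: 9.02
position: [0.5659, 0.2351, 0.0963]
tool_rot: [[-0.073, 0.997, 0.0], [0.997, 0.073, -0.0], [-0.0, 0.0, -1.0]]
ft_force: [0.1, -0.2, -1.9]
grip_width: 0.0191
```

```bash
python3 look.py pics/t4.png
```

```text
[11.5 34.  74.3 -0.  71.6  7.3] [0.5655 0.2352 0.0964] [ 0.2  0.3 -2.4] [[0.0198 0.0017]]
```

View pics/t4.png

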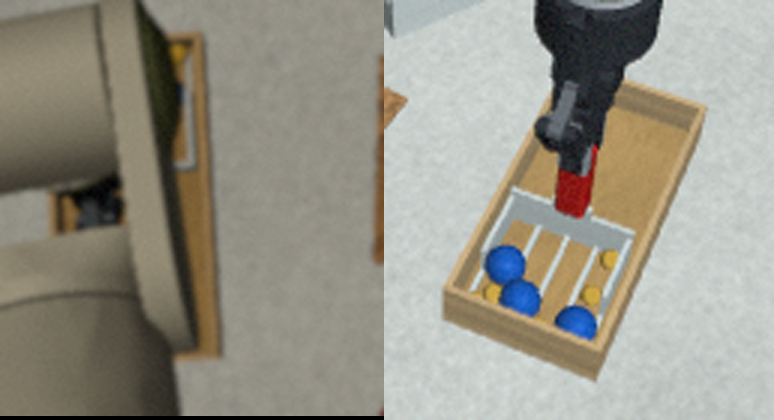

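```bash
cat >> h.py <<'E'
def tcp_from(pt,off,yaw,pitch):
    """TCP so that the scoop point at off (scoop axes, from TCP) lies at pt"""
    r=Ro.from_euler('z',yaw,degrees=True)*Ro.from_euler('y',-pitch,degrees=True)
    return np.array(pt)-r.apply(off)
TIP=np.array([.088,0,-.085])
E
python3 -c "
from h import *
y0=.0017
st=(np.array([*tr(.0238,y0),.0964]),Rt(TY))
for k in (1,2,3):
  p=tcp_from((*tr(.1115-.001*k,y0),.0114+.002+.088*np.sin(np.radians(6*k))),TIP,TY,6*k)
  st=plan(p,Rt(TY,6*k),3,1,st)
p=st[0]+[0,0,.12]; plan(p-[.01,0,0],st[1],10,1,st)
"
```

```text
1 0.0 -3.2 -0.5 -2.00 -0.00 0.00; 1 0.0 -3.2 -0.6 -2.00 -0.00 0.00; 1 0.0 -3.2 -0.7 -2.00 -0.00 0.00
--
1 -0.0 -2.8 0.2 -2.00 0.00 -0.00; 1 -0.0 -2.8 0.1 -2.00 0.00 -0.00; 1 -0.0 -2.8 -0.0 -2.00 0.00 -0.00
--
1 0.0 -2.5 0.3 -2.00 -0.00 0.00; 1 0.0 -2.5 0.2 -2.00 -0.00 0.00; 1 0.0 -2.5 0.1 -2.00 -0.00 0.00
--
1 0.1 2.8 -11.7 0.00 0.00 0.00; 1 0.1 2.8 -11.7 0.00 0.00 0.00; 1 0.1 2.8 -11.7 0.00 0.00 0.00; 1 0.1 2.8 -11.7 0.00 0.00 0.00; 1 0.1 2.8 -11.7 0.00 0.00 0.00
1 0.1 2.8 -11.7 0.00 0.00 0.00; 1 0.1 2.8 -11.7 0.00 0.00 0.00; 1 0.1 2.8 -11.7 0.00 0.00 0.00; 1 0.1 2.8 -11.7 0.00 0.00 0.00; 1 0.1 2.8 -11.7 0.00 0.00 0.00
--
```

Call:
{"name": "arm_command", "arguments": {"rows": "1 0 2 0 0 0 0; 1 0 2 0 0 0 0; 1 0 0 0 0 0 0; 1 0 0 0 0 0 0"}}

```text
time_s: 9.45
position: [0.5694, 0.2355, 0.0964]
tool_rot: [[-0.074, 0.997, 0.0], [0.997, 0.074, 0.0], [-0.0, 0.0, -1.0]]
ft_force: [-0.5, -0.3, -2.6]
grip_width: 0.0187
```

Call:
{"name": "arm_command", "arguments": {"rows": "1 0 -3.2 -0.5 -2 0 0; 1 0 -3.2 -0.6 -2 0 0; 1 0 -3.2 -0.7 -2 0 0; 1 0 0 0 0 0 0"}}

```text
time_s: 9.78
position: [0.5585, 0.2349, 0.0982]
tool_rot: [[-0.074, 0.992, 0.105], [0.997, 0.074, 0.008], [-0.0, 0.105, -0.994]]
ft_force: [0.7, -0.0, -1.4]
grip_width: 0.0188
```

Call:
{"name": "arm_command", "arguments": {"rows": "1 0 -2.8 0.2 -2 0 0; 1 0 -2.8 0.1 -2 0 0; 1 0 -2.8 0 -2 0 0; 1 0 0 0 0 0 0"}}

```text
time_s: 10.12
position: [0.5504, 0.2342, 0.0963]
tool_rot: [[-0.074, 0.976, 0.207], [0.997, 0.072, 0.015], [-0.0, 0.207, -0.978]]
ft_force: [0.4, 0.8, -2.6]
grip_width: 0.0187
```

Call:
{"name": "arm_command", "arguments": {"rows": "1 0 -2.5 0.3 -2 0 0; 1 0 -2.5 0.2 -2 0 0; 1 0 -2.5 0.1 -2 0 0; 1 0 0 0 0 0 0; 1 0 0 0 0 0 0"}}

```text
time_s: 10.53
position: [0.5446, 0.2337, 0.0942]
tool_rot: [[-0.074, 0.949, 0.307], [0.997, 0.07, 0.023], [-0.0, 0.307, -0.952]]
ft_force: [0.3, 0.6, -1.0]
grip_width: 0.0192
```

```bash
python3 look.py pics/t5.png
```

```text
[13.  26.8 91.7 -3.9 43.8 11.2] [0.5451 0.2337 0.0944] [ 0.1 -0.4 -1.8] [[-0.0005  0.0018]]
```

View pics/t5.png

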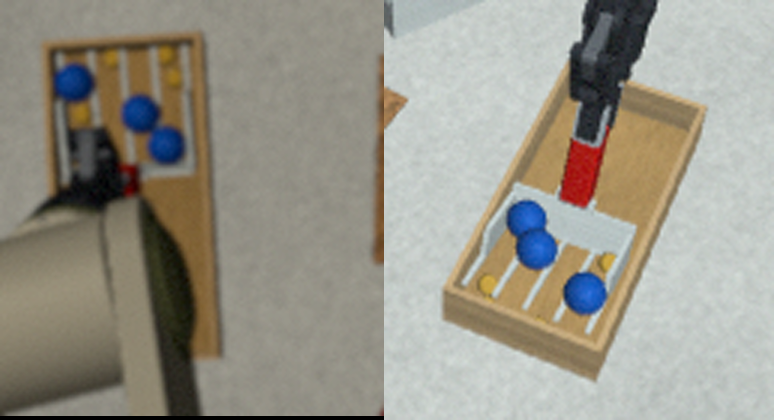

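The picture shows all three blue beads on the tilted scoop, two at the back and one at the left front with a brass behind it in the slot. The brass beads are on the floor. Lifting slowly.

Call:
{"name": "arm_command", "arguments": {"rows": "1 0 0.6 -3.8 0 0 0; 1 0 0.6 -3.8 0 0 0; 1 0 0.6 -3.8 0 0 0; 1 0 1.2 -3.8 0 0 0; 1 0 1.2 -3.8 0 0 0"}}

```text
time_s: 11.05
position: [0.5425, 0.2335, 0.114]
tool_rot: [[-0.074, 0.948, 0.308], [0.997, 0.07, 0.023], [0.0, 0.309, -0.951]]
ft_force: [-0.5, 0.2, -1.1]
grip_width: 0.0187
```

Call:
{"name": "arm_command", "arguments": {"rows": "1 0 1.2 -3.8 0 0 0; 1 0 1.2 -3.8 0 0 0; 1 0 1.2 -3.8 0 0 0; 1 0 1.2 -3.8 0 0 0; 1 0 1.2 -3.8 0 0 0"}}

```text
time_s: 11.47
position: [0.5422, 0.2335, 0.1337]
tool_rot: [[-0.074, 0.948, 0.308], [0.997, 0.07, 0.023], [-0.0, 0.309, -0.951]]
ft_force: [0.1, -0.1, -2.5]
grip_width: 0.0188
```

Call:
{"name": "arm_command", "arguments": {"rows": "1 0 2 -6 0 0 0; 1 0 2 -6 0 0 0; 1 0 2 -6 0 0 0; 1 0 2 -6 0 0 0; 1 0 2 -6 0 0 0"}}

```text
time_s: 11.88
position: [0.5425, 0.2335, 0.1657]
tool_rot: [[-0.074, 0.948, 0.308], [0.997, 0.07, 0.023], [0.0, 0.309, -0.951]]
ft_force: [0.3, -0.5, -3.3]
grip_width: 0.0187
```

```bash
python3 look.py pics/t6.png
```

```text
[13.1 21.5 86.5 -3.4 54.1 10.4] [0.543  0.2337 0.1663] [ 0.2  0.3 -0.5] [[-0.0027  0.0019]]
```

View pics/t6.png

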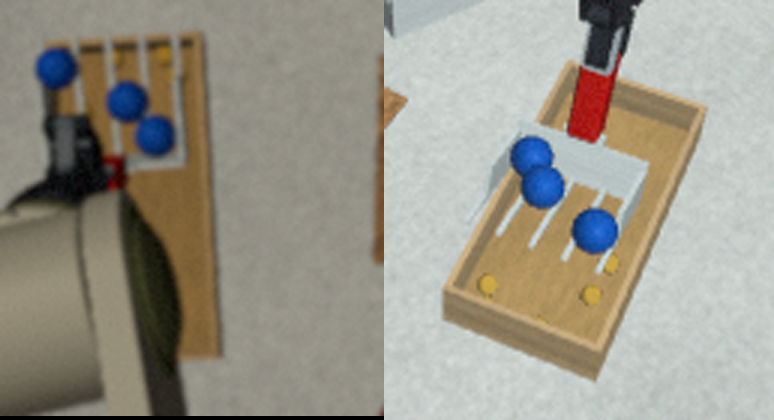

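All brass beads are on the tray floor and all three blue beads ride on the scoop (top 57,67 / 127,101 / 155,136). The front one rests against the cheek end. Next is a gentle transfer to the dish.

```bash
cat >> h.py <<'E'
def plane(p1,R1,n,grip,start=None,q=1):
    o=readout.observe();p0,R0=start or (o["position"],Ro.from_matrix(o["tool_rot"]))
    p1=np.array(p1,float);w=(R0.inv()*R1).as_rotvec();s=np.linspace(0,1,n+1);s=(3*s*s-2*s**3);rows=[]
    for i in range(n):
        d=(R0*Ro.from_rotvec(w*s[i])).inv().apply((p1-p0)*(s[i+1]-s[i]))*1000;r=np.degrees(w*(s[i+1]-s[i]))
        rows.append(f"{grip} "+" ".join(f"{x:.1f}" for x in d)+" "+" ".join(f"{x:.1f}" for x in r))
    for i in range(0,n,5):print("; ".join(rows[i:i+5]))
    print("--");return p1,R1
DC=np.array([.540,-.2635])
def dd(u,yaw=-20): a=np.radians(yaw);return DC+u*np.array([np.cos(a),np.sin(a)])
E
python3 -c "
from h import *
o=readout.observe();st=plane(o['position']+[0,0,.035],Rt(TY,18),5,1)
p=tcp_from((*dd(-.03),.15),TIP,-20,18);print(p)
plane(p,Rt(-20,18),35,1,st)
"
```

```text
1 0.0 1.1 -3.5 0.0 -0.0 0.0; 1 0.0 2.7 -8.2 0.0 -0.0 0.0; 1 0.0 3.2 -9.8 0.0 -0.0 0.0; 1 0.0 2.7 -8.3 0.0 -0.0 0.0; 1 0.0 1.1 -3.5 0.0 -0.0 0.0
--
[ 0.40848117 -0.21563106  0.20364631]
1 -1.1 -0.4 -0.1 0.0 -0.0 0.1; 1 -3.1 -1.1 -0.4 0.0 -0.1 0.2; 1 -5.0 -1.8 -0.6 0.0 -0.1 0.3; 1 -6.8 -2.4 -0.8 0.0 -0.1 0.4; 1 -8.5 -2.9 -1.0 0.0 -0.1 0.4
1 -10.0 -3.4 -1.1 0.0 -0.2 0.5; 1 -11.5 -3.7 -1.3 0.0 -0.2 0.6; 1 -12.8 -4.0 -1.4 0.0 -0.2 0.7; 1 -14.1 -4.2 -1.5 0.0 -0.2 0.7; 1 -15.2 -4.4 -1.5 0.0 -0.3 0.8
1 -16.2 -4.4 -1.5 0.0 -0.3 0.8; 1 -17.1 -4.4 -1.5 0.0 -0.3 0.9; 1 -17.9 -4.3 -1.5 0.0 -0.3 0.9; 1 -18.5 -4.1 -1.4 0.0 -0.3 0.9; 1 -19.1 -3.9 -1.4 0.0 -0.3 1.0
1 -19.4 -3.7 -1.3 0.0 -0.3 1.0; 1 -19.7 -3.4 -1.2 0.0 -0.3 1.0; 1 -19.8 -3.1 -1.1 0.0 -0.3 1.0; 1 -19.8 -2.7 -1.0 0.0 -0.3 1.0; 1 -19.7 -2.3 -0.9 0.0 -0.3 1.0
1 -19.4 -2.0 -0.7 0.0 -0.3 1.0; 1 -19.0 -1.6 -0.6 0.0 -0.3 0.9; 1 -18.4 -1.3 -0.5 0.0 -0.3 0.9; 1 -17.7 -0.9 -0.4 0.0 -0.3 0.9; 1 -16.9 -0.6 -0.3 0.0 -0.3 0.8
1 -15.9 -0.4 -0.2 0.0 -0.3 0.8; 1 -14.8 -0.1 -0.1 0.0 -0.2 0.7; 1 -13.5 0.0 -0.1 0.0 -0.2 0.7; 1 -12.2 0.2 -0.0 0.0 -0.2 0.6; 1 -10.6 0.3 0.0 0.0 -0.2 0.5
1 -9.0 0.3 0.1 0.0 -0.1 0.4; 1 -7.2 0.3 0.1 0.0 -0.1 0.4; 1 -5.3 0.3 0.1 0.0 -0.1 0.3; 1 -3.3 0.2 0.0 0.0 -0.1 0.2; 1 -1.1 0.1 0.0 0.0 -0.0 0.1
--
```

Call:
{"name": "arm_command", "arguments": {"rows": "1 0 1.1 -3.5 0 0 0; 1 0 2.7 -8.2 0 0 0; 1 0 3.2 -9.8 0 0 0; 1 0 2.7 -8.3 0 0 0; 1 0 1.1 -3.5 0 0 0"}}

```text
time_s: 12.4
position: [0.5429, 0.2337, 0.2017]
tool_rot: [[-0.074, 0.948, 0.31], [0.997, 0.07, 0.023], [0.0, 0.311, -0.95]]
ft_force: [0.2, 0.1, -2.0]
grip_width: 0.0191
```

Call:
{"name": "arm_command", "arguments": {"rows": "1 -1.1 -0.4 -0.1 0 0 0.1; 1 -3.1 -1.1 -0.4 0 -0.1 0.2; 1 -5 -1.8 -0.6 0 -0.1 0.3; 1 -6.8 -2.4 -0.8 0 -0.1 0.4; 1 -8.5 -2.9 -1 0 -0.1 0.4"}}

```text
time_s: 12.82
position: [0.5345, 0.2079, 0.1995]
tool_rot: [[-0.048, 0.95, 0.308], [0.999, 0.045, 0.015], [0.001, 0.308, -0.951]]
ft_force: [-0.4, 0.5, -1.7]
grip_width: 0.0188
```

Call:
{"name": "arm_command", "arguments": {"rows": "1 -10 -3.4 -1.1 0 -0.2 0.5; 1 -11.5 -3.7 -1.3 0 -0.2 0.6; 1 -12.8 -4 -1.4 0 -0.2 0.7; 1 -14.1 -4.2 -1.5 0 -0.2 0.7; 1 -15.2 -4.4 -1.5 0 -0.3 0.8"}}

```text
time_s: 13.23
position: [0.5151, 0.143, 0.2004]
tool_rot: [[0.014, 0.951, 0.309], [1.0, -0.013, -0.004], [0.0, 0.309, -0.951]]
ft_force: [0.4, 0.8, -1.6]
grip_width: 0.019
```

Call:
{"name": "arm_command", "arguments": {"rows": "1 -16.2 -4.4 -1.5 0 -0.3 0.8; 1 -17.1 -4.4 -1.5 0 -0.3 0.9; 1 -17.9 -4.3 -1.5 0 -0.3 0.9; 1 -18.5 -4.1 -1.4 0 -0.3 0.9; 1 -19.1 -3.9 -1.4 0 -0.3 1"}}

```text
time_s: 13.65
position: [0.4884, 0.0551, 0.2009]
tool_rot: [[0.097, 0.947, 0.308], [0.995, -0.092, -0.03], [-0.0, 0.309, -0.951]]
ft_force: [-0.8, -0.6, -1.9]
grip_width: 0.0187
```

Call:
{"name": "arm_command", "arguments": {"rows": "1 -19.4 -3.7 -1.3 0 -0.3 1; 1 -19.7 -3.4 -1.2 0 -0.3 1; 1 -19.8 -3.1 -1.1 0 -0.3 1; 1 -19.8 -2.7 -1 0 -0.3 1; 1 -19.7 -2.3 -0.9 0 -0.3 1"}}

```text
time_s: 14.07
position: [0.4593, -0.0403, 0.2014]
tool_rot: [[0.187, 0.934, 0.304], [0.982, -0.179, -0.056], [0.002, 0.309, -0.951]]
ft_force: [0.2, 0.2, -1.4]
grip_width: 0.019
```

Call:
{"name": "arm_command", "arguments": {"rows": "1 -19.4 -2 -0.7 0 -0.3 1; 1 -19 -1.6 -0.6 0 -0.3 0.9; 1 -18.4 -1.3 -0.5 0 -0.3 0.9; 1 -17.7 -0.9 -0.4 0 -0.3 0.9; 1 -16.9 -0.6 -0.3 0 -0.3 0.8"}}

```text
time_s: 14.48
position: [0.4326, -0.1279, 0.2016]
tool_rot: [[0.268, 0.916, 0.298], [0.963, -0.255, -0.082], [0.001, 0.309, -0.951]]
ft_force: [-0.5, 0.4, -2.7]
grip_width: 0.019
```

Call:
{"name": "arm_command", "arguments": {"rows": "1 -15.9 -0.4 -0.2 0 -0.3 0.8; 1 -14.8 -0.1 -0.1 0 -0.2 0.7; 1 -13.5 0 -0.1 0 -0.2 0.7; 1 -12.2 0.2 0 0 -0.2 0.6; 1 -10.6 0.3 0 0 -0.2 0.5"}}

```text
time_s: 14.9
position: [0.4132, -0.1918, 0.2019]
tool_rot: [[0.326, 0.899, 0.292], [0.945, -0.31, -0.1], [0.0, 0.309, -0.951]]
ft_force: [0.5, 0.8, -1.4]
grip_width: 0.0187
```

Call:
{"name": "arm_command", "arguments": {"rows": "1 -9 0.3 0.1 0 -0.1 0.4; 1 -7.2 0.3 0.1 0 -0.1 0.4; 1 -5.3 0.3 0.1 0 -0.1 0.3; 1 -3.3 0.2 0 0 -0.1 0.2; 1 -1.1 0.1 0 0 0 0.1"}}

```text
time_s: 15.32
position: [0.4067, -0.2158, 0.2019]
tool_rot: [[0.348, 0.891, 0.29], [0.937, -0.332, -0.106], [0.002, 0.309, -0.951]]
ft_force: [-0.1, 0.6, -1.3]
grip_width: 0.0191
```

```bash
python3 -c "
from h import *
o=readout.observe();print(o['q'].round(1),o['position'].round(4),o['tool_rot'].round(3).tolist())
# pitch 18 -> 6 while lowering so underside >= .056; tip over dish u=-.028
st=None
for k,(pi,z,n) in enumerate([(6,.066,12),(-4,.052,8),(-16,.040,12),(-30,.038,8)]):
  st=plane(tcp_from((*dd(-.028),z),TIP,-20,pi),Rt(-20,pi),n,1,st)
im=eyes.get_image('top');im2=eyes.get_image('scene')
cv2.imwrite('pics/d1.png',cv2.convertScaleAbs(np.hstack([cv2.resize(im[150:290,360:500,::-1],(400,400)),cv2.resize(im2[100:240,90:230,::-1],(400,400))]),alpha=1.3))
"
```

```text
[-47.8   6.  101.7   9.9  56.6 -31.7] [ 0.4067 -0.2158  0.2019] [[0.348, 0.891, 0.29], [0.937, -0.332, -0.106], [0.002, 0.309, -0.951]]
1 0.0 -0.0 1.2 0.2 -0.0 -0.0; 1 0.0 -0.1 3.4 0.7 -0.0 -0.0; 1 0.1 -0.1 5.2 1.0 -0.0 -0.0; 1 0.1 -0.0 6.5 1.2 -0.0 -0.0; 1 0.1 0.1 7.4 1.4 -0.0 -0.0
1 0.1 0.3 7.8 1.5 -0.0 -0.0; 1 0.1 0.5 7.8 1.5 -0.0 -0.0; 1 0.1 0.7 7.3 1.4 -0.0 -0.0; 1 0.1 0.8 6.4 1.2 -0.0 -0.0; 1 0.1 0.7 5.1 1.0 -0.0 -0.0
1 0.0 0.5 3.4 0.7 -0.0 -0.0; 1 0.0 0.2 1.2 0.2 -0.0 -0.0
--
1 -0.0 0.6 -0.0 0.4 0.0 -0.0; 1 -0.0 1.7 -0.0 1.1 0.0 -0.0; 1 -0.0 2.3 -0.1 1.6 0.0 -0.0; 1 -0.0 2.7 -0.2 1.8 0.0 -0.0; 1 -0.0 2.7 -0.2 1.8 0.0 -0.0
1 -0.0 2.3 -0.3 1.6 0.0 -0.0; 1 -0.0 1.6 -0.3 1.1 0.0 -0.0; 1 -0.0 0.6 -0.1 0.4 0.0 -0.0
--
1 0.0 0.4 -0.1 0.2 -0.0 0.0; 1 0.0 1.1 -0.2 0.7 -0.0 0.0; 1 0.0 1.7 -0.4 1.0 -0.0 0.0; 1 0.0 2.1 -0.5 1.2 -0.0 0.0; 1 0.0 2.4 -0.7 1.4 -0.0 0.0
1 0.0 2.5 -0.8 1.5 -0.0 0.0; 1 0.0 2.5 -0.8 1.5 -0.0 0.0; 1 0.0 2.3 -0.8 1.4 -0.0 0.0; 1 0.0 2.0 -0.8 1.2 -0.0 0.0; 1 0.0 1.6 -0.7 1.0 -0.0 0.0
1 0.0 1.0 -0.5 0.7 -0.0 0.0; 1 0.0 0.4 -0.2 0.2 -0.0 0.0
--
1 -0.0 1.0 -0.7 0.6 -0.0 0.0; 1 -0.0 2.7 -1.9 1.6 -0.0 0.0; 1 -0.0 3.7 -2.8 2.2 -0.0 0.0; 1 -0.0 4.1 -3.4 2.6 -0.0 0.0; 1 -0.0 3.9 -3.6 2.6 -0.0 0.0
1 -0.0 3.3 -3.3 2.2 -0.0 0.0; 1 -0.0 2.2 -2.4 1.6 -0.0 0.0; 1 -0.0 0.8 -0.9 0.6 -0.0 0.0
--
```

View pics/d1.png

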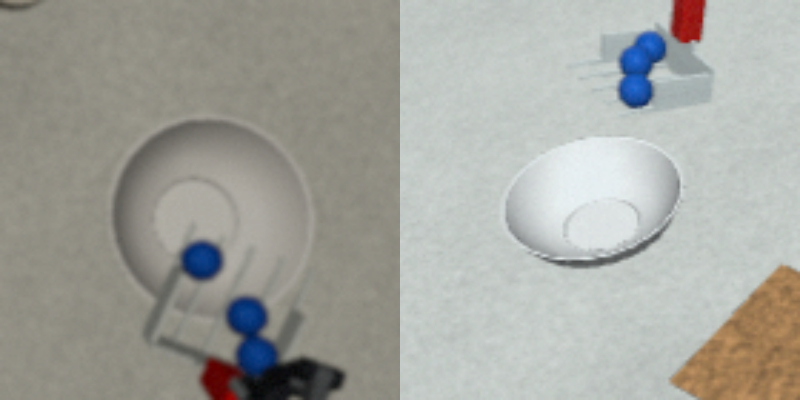

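All three blue beads are aboard over the dish rim. I'll lower a bit closer than first planned, then tip.

```bash
python3 -c "
from h import *
st=None
for k,(pi,z,n) in enumerate([(6,.059,12),(-4,.047,8),(-16,.036,12),(-30,.034,8)]):
  st=plane(tcp_from((*dd(-.028),z),TIP,-20,pi),Rt(-20,pi),n,1,st)
"
```

```text
1 0.0 -0.1 1.4 0.2 -0.0 -0.0; 1 0.0 -0.2 3.8 0.7 -0.0 -0.0; 1 0.0 -0.3 5.7 1.0 -0.0 -0.0; 1 0.0 -0.2 7.2 1.2 -0.0 -0.0; 1 0.0 -0.1 8.1 1.4 -0.0 -0.0
1 0.0 0.1 8.6 1.5 -0.0 -0.0; 1 0.0 0.3 8.6 1.5 -0.0 -0.0; 1 0.0 0.5 8.1 1.4 -0.0 -0.0; 1 0.0 0.7 7.1 1.2 -0.0 -0.0; 1 0.0 0.6 5.7 1.0 -0.0 -0.0
1 0.0 0.5 3.8 0.7 -0.0 -0.0; 1 0.0 0.2 1.4 0.2 -0.0 -0.0
--
1 -0.0 0.6 -0.1 0.4 0.0 -0.0; 1 -0.0 1.7 -0.2 1.1 0.0 -0.0; 1 -0.0 2.4 -0.4 1.6 0.0 -0.0; 1 -0.0 2.7 -0.5 1.8 0.0 -0.0; 1 -0.0 2.7 -0.6 1.8 0.0 -0.0
1 -0.0 2.3 -0.6 1.6 0.0 -0.0; 1 -0.0 1.6 -0.5 1.1 0.0 -0.0; 1 -0.0 0.6 -0.2 0.4 0.0 -0.0
--
1 0.0 0.4 -0.1 0.2 -0.0 0.0; 1 0.0 1.1 -0.3 0.7 -0.0 0.0; 1 0.0 1.7 -0.5 1.0 -0.0 0.0; 1 0.0 2.1 -0.6 1.2 -0.0 0.0; 1 0.0 2.3 -0.8 1.4 -0.0 0.0
1 0.0 2.5 -0.9 1.5 -0.0 0.0; 1 0.0 2.4 -0.9 1.5 -0.0 0.0; 1 0.0 2.3 -0.9 1.4 -0.0 0.0; 1 0.0 2.0 -0.9 1.2 -0.0 0.0; 1 0.0 1.6 -0.7 1.0 -0.0 0.0
1 0.0 1.0 -0.5 0.7 -0.0 0.0; 1 0.0 0.4 -0.2 0.2 -0.0 0.0
--
1 -0.0 1.0 -0.7 0.6 -0.0 0.0; 1 -0.0 2.7 -1.9 1.6 -0.0 0.0; 1 -0.0 3.7 -2.8 2.2 -0.0 0.0; 1 -0.0 4.1 -3.4 2.6 -0.0 0.0; 1 -0.0 3.9 -3.6 2.6 -0.0 0.0
1 -0.0 3.3 -3.3 2.2 -0.0 0.0; 1 -0.0 2.2 -2.4 1.6 -0.0 0.0; 1 -0.0 0.8 -0.9 0.6 -0.0 0.0
--
```

Call:
{"name": "arm_command", "arguments": {"rows": "1 0 -0.1 1.4 0.2 0 0; 1 0 -0.2 3.8 0.7 0 0; 1 0 -0.3 5.7 1 0 0; 1 0 -0.2 7.2 1.2 0 0; 1 0 -0.1 8.1 1.4 0 0"}}

```text
time_s: 15.83
position: [0.4131, -0.2176, 0.1757]
tool_rot: [[0.348, 0.912, 0.217], [0.938, -0.339, -0.079], [0.002, 0.231, -0.973]]
ft_force: [-0.2, -0.4, -2.4]
grip_width: 0.019
```

Call:
{"name": "arm_command", "arguments": {"rows": "1 0 0.1 8.6 1.5 0 0; 1 0 0.3 8.6 1.5 0 0; 1 0 0.5 8.1 1.4 0 0; 1 0 0.7 7.1 1.2 0 0; 1 0 0.6 5.7 1 0 0"}}

```text
time_s: 16.25
position: [0.4219, -0.2209, 0.1384]
tool_rot: [[0.348, 0.931, 0.11], [0.938, -0.345, -0.039], [0.002, 0.117, -0.993]]
ft_force: [-0.2, 0.6, -1.2]
grip_width: 0.0189
```

Call:
{"name": "arm_command", "arguments": {"rows": "1 0 0.5 3.8 0.7 0 0; 1 0 0.2 1.4 0.2 0 0; 1 0 0 0 0 0 0; 1 0 0 0 0 0 0"}}

```text
time_s: 16.58
position: [0.4229, -0.2213, 0.1345]
tool_rot: [[0.348, 0.932, 0.099], [0.938, -0.346, -0.035], [0.002, 0.105, -0.995]]
ft_force: [0.3, 0.5, -1.6]
grip_width: 0.0191
```

```bash
python3 -c "
from h import *
o=readout.observe();print(o['q'].round(1),(tcp_from((*dd(-.028),.059),TIP,-20,6)-o['position'])*1000,(Ro.from_matrix(o['tool_rot']).inv()*Rt(-20,6)).as_rotvec(degrees=True),o['ft_force'])"
```

```text
[-43.3  17.1  97.6   2.8  59.9 -24.2] [ 0.24753291  0.35476864 -0.19387079] [ 0.00091842 -0.0514328  -0.36203333] [ 0.2827914   0.49967209 -1.61140456]
```

Accurate. Tipping slowly.

Call:
{"name": "arm_command", "arguments": {"rows": "1 0 0.6 -0.1 0.4 0 0; 1 0 1.7 -0.2 1.1 0 0; 1 0 2.4 -0.4 1.6 0 0; 1 0 2.7 -0.5 1.8 0 0; 1 0 2.7 -0.6 1.8 0 0"}}

```text
time_s: 17.0
position: [0.4323, -0.2249, 0.1373]
tool_rot: [[0.348, 0.937, -0.012], [0.937, -0.348, 0.006], [0.001, -0.013, -1.0]]
ft_force: [0.3, -0.1, -1.6]
grip_width: 0.0192
```

Call:
{"name": "arm_command", "arguments": {"rows": "1 0 2.3 -0.6 1.6 0 0; 1 0 1.6 -0.5 1.1 0 0; 1 0 0.6 -0.2 0.4 0 0; 1 0 0 0 0 0 0; 1 0 0 0 0 0 0"}}

```text
time_s: 17.42
position: [0.4364, -0.2263, 0.138]
tool_rot: [[0.348, 0.936, -0.061], [0.938, -0.347, 0.025], [0.002, -0.066, -0.998]]
ft_force: [-1.3, -0.1, -1.7]
grip_width: 0.0187
```

Call:
{"name": "arm_command", "arguments": {"rows": "1 0 0.4 -0.1 0.2 0 0; 1 0 1.1 -0.3 0.7 0 0; 1 0 1.7 -0.5 1 0 0; 1 0 2.1 -0.6 1.2 0 0; 1 0 2.3 -0.8 1.4 0 0"}}

```text
time_s: 17.83
position: [0.4439, -0.2292, 0.1397]
tool_rot: [[0.348, 0.927, -0.137], [0.937, -0.344, 0.052], [0.001, -0.146, -0.989]]
ft_force: [-0.5, 0.4, -1.8]
grip_width: 0.0191
```

Call:
{"name": "arm_command", "arguments": {"rows": "1 0 2.5 -0.9 1.5 0 0; 1 0 2.4 -0.9 1.5 0 0; 1 0 2.3 -0.9 1.4 0 0; 1 0 2 -0.9 1.2 0 0; 1 0 1.6 -0.7 1 0 0"}}

```text
time_s: 18.25
position: [0.4549, -0.2333, 0.1416]
tool_rot: [[0.348, 0.906, -0.242], [0.938, -0.336, 0.091], [0.002, -0.259, -0.966]]
ft_force: [-1.0, 0.4, -1.6]
grip_width: 0.0188
```

Call:
{"name": "arm_command", "arguments": {"rows": "1 0 1 -0.5 0.7 0 0; 1 0 0.4 -0.2 0.2 0 0; 1 0 0 0 0 0 0; 1 0 0 0 0 0 0"}}

```text
time_s: 18.58
position: [0.4559, -0.2335, 0.142]
tool_rot: [[0.348, 0.902, -0.255], [0.938, -0.334, 0.096], [0.002, -0.272, -0.962]]
ft_force: [0.2, -0.5, -0.9]
grip_width: 0.0192
```

```bash
python3 -c "
from h import *
o=readout.observe();print(o['q'].round(1),(tcp_from((*dd(-.028),.036),TIP,-20,-16)-o['position'])*1000,o['ft_force'])
im=eyes.get_image('top');im2=eyes.get_image('scene')
cv2.imwrite('pics/d2.png',cv2.convertScaleAbs(np.hstack([cv2.resize(im[150:290,360:500,::-1],(400,400)),cv2.resize(im2[100:240,90:230,::-1],(400,400))]),alpha=1.3))
"
```

```text
[-37.9  29.5  76.4  -4.6  89.2 -16.9] [ 0.34537303  0.51733165 -0.04065168] [ 0.23846554 -0.53877115 -0.87325845]
```

View pics/d2.png

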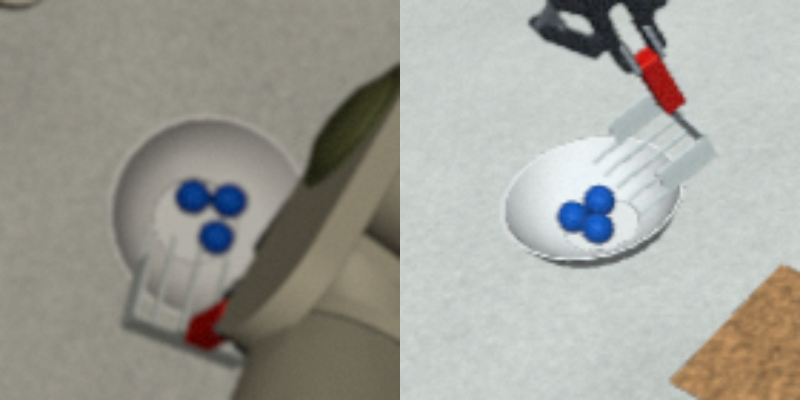

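All three blue beads lie in the dish (scene 573,215 / 599,199 / 599,228). Backing off and returning to the mat.

```bash
python3 -c "
from h import *
st=plane((.440,-.2275,.222),Rt(-20,-12),8,1)
st=plane((.5456,-.0041,.185),Rt(-19.5,0),20,1,st)
st=plane((.5456,-.0041,.096),Rt(-19.5,0),10,1,st)
"
```

```text
1 0.0 -1.6 -3.1 -0.2 -0.0 -0.0; 1 0.0 -4.3 -8.2 -0.4 -0.0 -0.0; 1 0.0 -6.0 -11.6 -0.6 -0.0 -0.1; 1 0.1 -6.7 -13.4 -0.7 -0.0 -0.1; 1 0.1 -6.5 -13.5 -0.7 -0.0 -0.1
1 0.0 -5.6 -11.8 -0.6 -0.0 -0.1; 1 0.0 -3.8 -8.4 -0.4 -0.0 -0.0; 1 0.0 -1.4 -3.2 -0.2 -0.0 -0.0
--
1 1.8 0.2 0.2 -0.1 -0.0 -0.0; 1 5.1 0.6 0.7 -0.2 -0.0 -0.0; 1 8.1 1.0 1.0 -0.4 -0.0 -0.0; 1 10.6 1.3 1.4 -0.5 -0.0 -0.0; 1 12.9 1.5 1.7 -0.6 -0.0 -0.0
1 14.7 1.8 1.9 -0.7 -0.0 -0.0; 1 16.2 1.9 2.2 -0.8 -0.0 -0.0; 1 17.3 2.0 2.3 -0.8 -0.0 -0.0; 1 18.0 2.1 2.5 -0.9 -0.0 -0.0; 1 18.4 2.1 2.5 -0.9 -0.0 -0.0
1 18.4 2.1 2.6 -0.9 -0.0 -0.0; 1 18.0 2.0 2.5 -0.9 -0.0 -0.0; 1 17.3 1.9 2.5 -0.8 -0.0 -0.0; 1 16.2 1.7 2.3 -0.8 -0.0 -0.0; 1 14.7 1.6 2.1 -0.7 -0.0 -0.0
1 12.8 1.3 1.9 -0.6 -0.0 -0.0; 1 10.6 1.1 1.6 -0.5 -0.0 -0.0; 1 8.1 0.8 1.2 -0.4 -0.0 -0.0; 1 5.1 0.5 0.8 -0.2 -0.0 -0.0; 1 1.8 0.2 0.3 -0.1 -0.0 -0.0
--
1 0.0 0.0 2.5 0.0 0.0 0.0; 1 0.0 0.0 6.8 0.0 0.0 0.0; 1 0.0 0.0 10.0 0.0 0.0 0.0; 1 0.0 0.0 12.1 0.0 0.0 0.0; 1 0.0 0.0 13.2 0.0 0.0 0.0
1 0.0 0.0 13.2 0.0 0.0 0.0; 1 0.0 0.0 12.1 0.0 0.0 0.0; 1 0.0 0.0 10.0 0.0 0.0 0.0; 1 0.0 0.0 6.8 0.0 0.0 0.0; 1 0.0 0.0 2.5 0.0 0.0 0.0
--
```

Call:
{"name": "arm_command", "arguments": {"rows": "1 0 -1.6 -3.1 -0.2 0 0; 1 0 -4.3 -8.2 -0.4 0 0; 1 0 -6 -11.6 -0.6 0 -0.1; 1 0 -6.7 -13.4 -0.7 0 -0.1; 1 0 -6.5 -13.5 -0.7 0 -0.1"}}

```text
time_s: 19.1
position: [0.4448, -0.2296, 0.1986]
tool_rot: [[0.343, 0.915, -0.212], [0.939, -0.333, 0.08], [0.003, -0.226, -0.974]]
ft_force: [0.6, -0.6, -1.8]
grip_width: 0.019
```

Call:
{"name": "arm_command", "arguments": {"rows": "1 0 -5.6 -11.8 -0.6 0 0; 1 0 -3.8 -8.4 -0.4 0 0; 1 0 -1.4 -3.2 -0.2 0 0"}}

```text
time_s: 19.35
position: [0.44, -0.228, 0.2239]
tool_rot: [[0.343, 0.92, -0.192], [0.939, -0.336, 0.072], [0.002, -0.205, -0.979]]
ft_force: [0.8, 0.2, -1.6]
grip_width: 0.0189
```

Call:
{"name": "arm_command", "arguments": {"rows": "1 1.8 0.2 0.2 -0.1 0 0; 1 5.1 0.6 0.7 -0.2 0 0; 1 8.1 1 1 -0.4 0 0; 1 10.6 1.3 1.4 -0.5 0 0; 1 12.9 1.5 1.7 -0.6 0 0"}}

```text
time_s: 19.77
position: [0.457, -0.1919, 0.2153]
tool_rot: [[0.343, 0.924, -0.166], [0.939, -0.337, 0.064], [0.003, -0.178, -0.984]]
ft_force: [-0.3, -0.3, -1.7]
grip_width: 0.0188
```

Call:
{"name": "arm_command", "arguments": {"rows": "1 14.7 1.8 1.9 -0.7 0 0; 1 16.2 1.9 2.2 -0.8 0 0; 1 17.3 2 2.3 -0.8 0 0; 1 18 2.1 2.5 -0.9 0 0; 1 18.4 2.1 2.5 -0.9 0 0"}}

```text
time_s: 20.18
position: [0.4936, -0.1142, 0.203]
tool_rot: [[0.343, 0.934, -0.099], [0.94, -0.34, 0.04], [0.003, -0.106, -0.994]]
ft_force: [-0.5, -0.1, -1.3]
grip_width: 0.0186
```

Call:
{"name": "arm_command", "arguments": {"rows": "1 18.4 2.1 2.6 -0.9 0 0; 1 18 2 2.5 -0.9 0 0; 1 17.3 1.9 2.5 -0.8 0 0; 1 16.2 1.7 2.3 -0.8 0 0; 1 14.7 1.6 2.1 -0.7 0 0"}}

```text
time_s: 20.6
position: [0.5303, -0.0372, 0.1905]
tool_rot: [[0.342, 0.939, -0.032], [0.94, -0.342, 0.015], [0.004, -0.035, -0.999]]
ft_force: [0.2, -0.7, -0.5]
grip_width: 0.0189
```

Call:
{"name": "arm_command", "arguments": {"rows": "1 12.8 1.3 1.9 -0.6 0 0; 1 10.6 1.1 1.6 -0.5 0 0; 1 8.1 0.8 1.2 -0.4 0 0; 1 5.1 0.5 0.8 -0.2 0 0; 1 1.8 0.2 0.3 -0.1 0 0"}}

```text
time_s: 21.02
position: [0.547, -0.0041, 0.1851]
tool_rot: [[0.342, 0.94, -0.003], [0.94, -0.342, 0.004], [0.003, -0.004, -1.0]]
ft_force: [-0.3, -0.2, -1.5]
grip_width: 0.0187
```

Call:
{"name": "arm_command", "arguments": {"rows": "1 0 0 2.5 0 0 0; 1 0 0 6.8 0 0 0; 1 0 0 10 0 0 0; 1 0 0 12.1 0 0 0; 1 0 0 13.2 0 0 0"}}

```text
time_s: 21.43
position: [0.5466, -0.0053, 0.14]
tool_rot: [[0.344, 0.939, -0.002], [0.939, -0.344, 0.004], [0.003, -0.003, -1.0]]
ft_force: [0.3, -0.5, -2.0]
grip_width: 0.0195
```

```bash
python3 -c "
from h import *
print(readout.observe()['position'])
plane((.5456,-.0041,.096),Rt(-19.5,0),6,1)
"
```

```text
[ 0.54660079 -0.00527257  0.14003483]
1 0.0 -0.1 3.3 -0.0 -0.0 -0.0; 1 0.1 -0.2 8.2 -0.0 -0.0 -0.1; 1 0.2 -0.3 10.6 -0.0 -0.0 -0.1; 1 0.2 -0.3 10.6 -0.0 -0.0 -0.1; 1 0.1 -0.2 8.2 -0.0 -0.0 -0.1
1 0.1 -0.1 3.3 -0.0 -0.0 -0.0
--
```

Call:
{"name": "arm_command", "arguments": {"rows": "1 0 0 12 0 0 0; 1 0.2 -0.2 10 0 0 0; 1 0.2 -0.2 10 0 0 0; 1 0 0 7 0 0 0; 1 0 0 3 0 0 0"}}

```text
time_s: 21.85
position: [0.5459, -0.0042, 0.0975]
tool_rot: [[0.344, 0.939, -0.004], [0.939, -0.344, 0.004], [0.003, -0.006, -1.0]]
ft_force: [-0.2, -0.3, -1.4]
grip_width: 0.019
```

Call:
{"name": "arm_command", "arguments": {"rows": "1 0 0 0 0 0 0; 1 0 0 1 0 0 0; 1 0 0 1 0 0 0; 1 0 0 0 0 0 0; 1 0 0 0 0 0 0"}}

```text
time_s: 22.27
position: [0.5464, -0.0039, 0.097]
tool_rot: [[0.343, 0.939, -0.002], [0.939, -0.343, 0.004], [0.003, -0.003, -1.0]]
ft_force: [0.2, 0.4, -1.4]
grip_width: 0.0188
```

Call:
{"name": "arm_command", "arguments": {"rows": "1 0 0 1 0 0 0; 1 0 0 1 0 0 0; 1 0 0 1 0 0 0; 1 0 0 0 0 0 0; 1 0 0 0 0 0 0"}}

```text
time_s: 22.68
position: [0.5463, -0.0039, 0.0937]
tool_rot: [[0.343, 0.939, -0.003], [0.939, -0.343, 0.004], [0.003, -0.004, -1.0]]
ft_force: [-0.3, -0.1, -1.9]
grip_width: 0.0185
```

Call:
{"name": "arm_command", "arguments": {"rows": "1 0 0 1 0 0 0; 1 0 0 1 0 0 0; 1 0 0 1 0 0 0; 1 0 0 0 0 0 0; 1 0 0 0 0 0 0"}}

```text
time_s: 23.1
position: [0.5463, -0.0039, 0.0906]
tool_rot: [[0.343, 0.939, -0.003], [0.939, -0.343, 0.004], [0.003, -0.004, -1.0]]
ft_force: [-0.9, 0.1, -1.2]
grip_width: 0.019
```

Call:
{"name": "arm_command", "arguments": {"rows": "1 0 0 1 0 0 0; 1 0 0 0.5 0 0 0; 1 0 0 0 0 0 0; 1 0 0 0 0 0 0"}}

```text
time_s: 23.43
position: [0.5463, -0.0039, 0.0892]
tool_rot: [[0.343, 0.939, -0.003], [0.939, -0.343, 0.004], [0.003, -0.004, -1.0]]
ft_force: [-0.5, -0.6, -1.6]
grip_width: 0.019
```

Call:
{"name": "arm_command", "arguments": {"rows": "1 0 0 0.5 0 0 0; 1 0 0 0 0 0 0; 1 0 0 0 0 0 0"}}

```text
time_s: 23.68
position: [0.5465, -0.0038, 0.089]
tool_rot: [[0.343, 0.939, -0.002], [0.939, -0.343, 0.004], [0.003, -0.003, -1.0]]
ft_force: [0.7, 1.9, 0.4]
grip_width: 0.0186
```

Call:
{"name": "arm_command", "arguments": {"rows": "0 0 0 0 0 0 0; 0 0 0 0 0 0 0; 0 0 0 0 0 0 0; 0 0 0 0 0 0 0; 0 0 0 0 0 0 0"}}

```text
time_s: 24.1
position: [0.5463, -0.0039, 0.0887]
tool_rot: [[0.343, 0.939, -0.003], [0.939, -0.343, 0.004], [0.003, -0.004, -1.0]]
ft_force: [-1.2, 0.2, 0.4]
grip_width: 0.0781
```

Call:
{"name": "arm_command", "arguments": {"rows": "0 0 0 0 0 0 0; 0 0 0 0 0 0 0; 0 0 0 0 0 0 0; 0 0 0 0 0 0 0"}}

```text
time_s: 24.43
position: [0.5463, -0.0039, 0.0887]
tool_rot: [[0.343, 0.939, -0.003], [0.939, -0.343, 0.004], [0.003, -0.004, -1.0]]
ft_force: [0.1, 0.3, -0.8]
grip_width: 0.0852
```

```bash
python3 -c "
from h import *
o=readout.observe();print(o['position'],o['grip_width'],o['ft_force'])
st=plane(o['position']+[0,0,.15],Rt(-20),10,0)
plane([.33,.13,.30],Rt(0),16,0,st)"
```

```text
[ 0.54629969 -0.00389913  0.08871862] 0.08519151149259813 [ 0.05190732  0.29496956 -0.77988446]
0 0.0 -0.0 -4.2 -0.0 -0.0 -0.0; 0 0.0 -0.0 -11.4 -0.0 -0.0 -0.0; 0 0.0 -0.1 -16.8 -0.0 -0.0 -0.0; 0 0.0 -0.1 -20.4 -0.0 -0.0 -0.0; 0 0.0 -0.1 -22.2 -0.0 -0.0 -0.0
0 0.0 -0.0 -22.2 -0.0 -0.0 -0.0; 0 0.0 -0.0 -20.4 -0.0 -0.0 -0.0; 0 0.0 -0.0 -16.8 -0.0 -0.0 -0.0; 0 0.0 -0.0 -11.4 -0.0 -0.0 -0.0; 0 0.0 -0.0 -4.2 -0.0 -0.0 -0.0
--
0 0.6 -2.8 -0.7 0.0 0.0 -0.2; 0 1.7 -7.9 -1.9 0.0 0.0 -0.6; 0 2.7 -12.2 -3.0 0.0 0.0 -1.0; 0 3.8 -15.8 -3.9 0.0 0.0 -1.3; 0 4.9 -18.6 -4.6 0.0 0.0 -1.5
0 6.1 -20.6 -5.2 0.0 0.0 -1.7; 0 7.1 -21.8 -5.5 0.0 0.0 -1.8; 0 8.1 -22.3 -5.7 0.0 0.0 -1.9; 0 8.8 -22.0 -5.7 0.0 0.0 -1.9; 0 9.2 -21.1 -5.5 0.0 0.0 -1.8
0 9.2 -19.4 -5.2 0.0 0.0 -1.7; 0 8.8 -17.1 -4.6 0.0 0.0 -1.5; 0 7.8 -14.3 -3.9 0.0 0.0 -1.3; 0 6.3 -10.9 -3.0 0.0 0.0 -1.0; 0 4.1 -6.9 -1.9 0.0 0.0 -0.6
0 1.5 -2.4 -0.7 0.0 0.0 -0.2
--
```

Call:
{"name": "arm_command", "arguments": {"rows": "0 0 0 -4 0 0 0; 0 0 0 -11 0 0 0; 0 0 0 -17 0 0 0; 0 0 0 -20 0 0 0; 0 0 0 -22 0 0 0"}}

```text
time_s: 24.85
position: [0.5461, -0.0041, 0.1634]
tool_rot: [[0.343, 0.939, -0.004], [0.939, -0.343, 0.004], [0.003, -0.005, -1.0]]
ft_force: [0.2, 0.0, 0.5]
grip_width: 0.0857
```

Call:
{"name": "arm_command", "arguments": {"rows": "0 0 0 -22 0 0 0; 0 0 0 -20 0 0 0; 0 0 0 -17 0 0 0; 0 0 0 -11 0 0 0; 0 0 0 -4 0 0 0"}}

```text
time_s: 25.27
position: [0.5472, -0.0046, 0.2389]
tool_rot: [[0.343, 0.939, 0.001], [0.939, -0.343, 0.003], [0.003, -0.0, -1.0]]
ft_force: [-0.9, -0.5, 0.5]
grip_width: 0.0855
```

Call:
{"name": "arm_command", "arguments": {"rows": "0 2 -10 -2 0 0 0; 0 5 -25 -4 0 0 0; 0 5 -30 -4 0 0 0; 0 5 -30 -4 0 0 0; 0 5 -30 -4 0 0 0"}}

```text
time_s: 25.68
position: [0.4345, 0.0598, 0.2544]
tool_rot: [[0.343, 0.939, -0.005], [0.939, -0.343, 0.004], [0.003, -0.006, -1.0]]
ft_force: [0.3, -0.0, 0.3]
grip_width: 0.0853
```

Call:
{"name": "arm_command", "arguments": {"rows": "0 5 -25 -4 0 0 0; 0 5 -20 -2 0 0 0; 0 2 -10 0 0 0 0; 0 0 0 0 0 0 0; 0 0 0 0 0 0 0"}}

```text
time_s: 26.1
position: [0.3894, 0.089, 0.2612]
tool_rot: [[0.343, 0.939, -0.003], [0.939, -0.343, 0.004], [0.003, -0.004, -1.0]]
ft_force: [0.3, -1.0, 0.4]
grip_width: 0.085
```

```bash
python3 -c "
from h import *
o=readout.observe();print(o['position'],o['q'].round(1))
im=eyes.get_image('top');im2=eyes.get_image('scene')
cv2.imwrite('pics/f.png',cv2.convertScaleAbs(np.hstack([cv2.resize(im[110:310,185:480,::-1],(440,298)),cv2.resize(im2[120:330,110:400,::-1],(360,298))]),alpha=1.3))
h=cv2.cvtColor(im,cv2.COLOR_RGB2HSV);H,S,V=[h[...,i].astype(int) for i in range(3)]
for A,c,l in blobs((H>18)&(H<30)&(S>170)&(V>90),3):print('brass',A,tray(ray('top',c,.019)).round(3))
for A,c,l in blobs((H>100)&(H<130)&(S>150)&(V>60)):print('blue',A,ray('top',c,.021).round(3))
for A,c,l in blobs(((H<6)|(H>174))&(S>180)&(V>90),20):print('red',c.round(1))
"
```

```text
[0.38937016 0.08904909 0.26121227] [-4.4  4.5 90.6  0.2 85.1 15.6]
brass 272 [[ 0.2   -0.113]]
brass 18 [[ 0.108 -0.028]]
brass 19 [[0.108 0.013]]
brass 19 [[ 0.09  -0.034]]
brass 23 [[0.068 0.037]]
brass 19 [[0.037 0.039]]
blue 82 [[ 0.554 -0.27   0.021]]
blue 82 [[ 0.539 -0.239  0.021]]
blue 81 [[ 0.524 -0.274  0.021]]
red [544.1 181.2]
red [324.9 218.9]
red [ 87.6 241.3]
```

View pics/f.png

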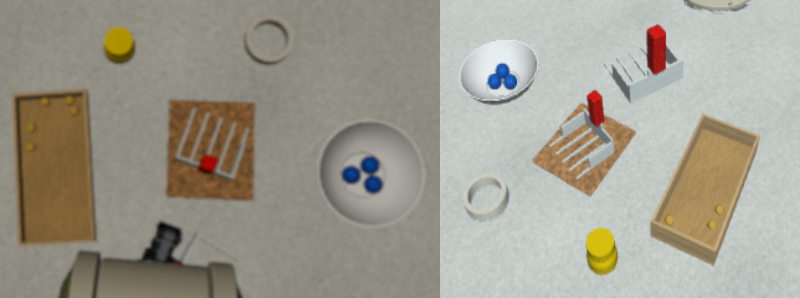

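Five brass beads are in the tray, three blue beads are in the dish, the scoop stands on its mat, and the bystanders in view have not moved. Handing in.

```bash
python3 -c "
from rig import env
env.close_job()"
```

```text
the job is handed in; nothing more can be done
```

The job is done and handed in at about 26 s of the 67 s allowed.

- **Scooping:** I gripped the smaller scoop by its handle. By touch, the tray floor is about 11 mm above the tray's underside. I pushed the scoop under the beads to the end wall, raised the front 18° and lifted slowly, so the brass beads stayed behind.
- **Tipping:** The three blue beads rolled out with the tine tips at or just below the dish's rim height, about 4–5 cm above the table.
- **Return:** I set the scoop back on the mat at its starting pose, let go and moved the arm clear.

**Last checks (camera):**
- Three blue beads are together on the dish floor and all five brass beads are in the tray.
- The scoop stands upright on its mat; its handle shows within half a pixel of where it started.
- The paint pot and tape look unmoved. The ink pot was outside my final crops, so I did not recheck it, but the arm did not go near it after the first pass.
- The highest force I read was about 8 N, during the floor touch. No check failed or disagreed.

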